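# Strip the hold-down and tip out the bow-tie key

### The job

Take the hold-down of the plywood jig apart in order, from the top: first the red wing nut, then the brass spacer, then the blue strap, and put each in the green tray before you take the next. Then press down the end of the dark bow-tie key that lies over the deep end of its pocket, so that the key tips up and stays leaning in the pocket, take it by the raised end and lay it flat on the cork mat, beside the key that is there and not on top of it. Leave all the other things where they are.

Things in the scene. Friction and masses are not known exactly. Their poses are not given: they have to be found in the camera images.
- jig: fixed plywood block, 50 mm high; origin on the bench under the pocket's centre; it reaches from -70 to 70 mm in its x, -50 to 95 in its y. The pocket is open on top, 84 long (x) by 48 wide (y). From its -x wall to x = +4 the floor is shallow, 10 mm below the block's top; from there to its +x wall deep, 35 mm below the top
- pocket (a point): centre of the pocket's mouth, level with the jig's top (50 mm over the bench); axes as the jig's
- press (a point): where to press the key: level with the jig's top, 28 mm from the pocket's centre towards +x and 14 mm from the +x wall. Closed fingertips pressed down here to 10 mm below the jig's top (a few N) tip the key over the step; it then stays by itself at about 38 degrees, its high (-x) end about 22 mm above the jig's top and its middle about 6 mm from the pocket's centre towards +x
- stud (a point): foot of the smooth upright steel stud, 10 mm diameter, on the jig's top at x = -12, y = +72 in the jig's frame; it rises 53 mm above the jig's top; axes as the jig's
- nut_mid (a point): centre of the red quick-release wing nut (slips off the stud upward without turning): hub 22 mm diameter and 20 high with a 13 mm bore, and two wings along its x, 8 mm thick, 51 mm over both, reaching 2 mm above the hub. The point is on the axis, half-way up the hub (10 mm above its underside). 40 g
- spacer_mid (a point): centre of the brass spacer, a thick washer under the nut: 36 mm outside, 13 mm bore, 14 mm high; 50 g; the point is half-way up
- strap_mid (a point): centre of the blue flat strap that lies under the spacer, on the jig's top and across the key: 30 mm wide (its x), 130 long (its y), 12 thick; 120 g; its 13 mm stud hole lies 45 mm from this point along its +y
- key_mid (a point): centre of the dark walnut bow-tie key: 80 long (x), 10 thick (z), 44 wide at both ends and 26 at the waist (y); 30 g; it starts flush in the jig's pocket with about 2 mm play around it, its +x end over the deep end
- tray_in (a point): centre of the inner floor (4 mm over the bench) of the fixed green tray; 192 by 172 mm inside (x by y), walls 4 mm thick, 25 mm high over the bench
- mat_top (a point): centre of the top of the fixed cork mat, 200 by 180 mm (x by y), 4 mm thick
- tin: small metal tin standing in the tray, 42 mm diameter, 45 high, in the half towards the tray's +y; origin under its base; leave it
- spare_mid (a point): centre of another bow-tie key, paler, same size, lying on the mat in the half towards the mat's +y; leave it
- glue: white glue bottle, 64 mm diameter, 170 high; origin under its base; leave it
- wax: amber jar of wax, 70 mm diameter, 60 high; origin under its base; leave it
- mallet: black mallet lying on the bench, 265 long along its x, head (55 by 105 by 55 high) at +x; origin under its middle; leave it
- offcut: strip of wood, 240 by 45 by 18 mm; origin under its centre; leave it
- sander: cork sanding block, 100 by 60 by 34 mm, near the robot; origin under its centre; leave it
There are look-alikes about, which are no part of the job. What is shaped like the jig but orange is not meant.

How it is judged (in metres and radians):
On the way, in this order (a step that is already met when the one before it is completed fails the run):
1. wing nut lies in the tray, let go, with spacer and strap still on the stud (x of nut_mid in the frame of tray_in between -0.098 and 0.098 m and y of nut_mid in the frame of tray_in between -0.088 and 0.088 m and z of nut_mid in the frame of tray_in below 0.03 m and contact force between nut and the fingers below 0.05 N and horizontal distance between spacer_mid and stud below 0.01 m and z of spacer_mid in the frame of stud below 0.024 m and horizontal distance between strap_mid and stud below 0.054 m and z of strap_mid in the frame of stud below 0.012 m), for 0.15 s.
2. spacer lies in the tray, let go, with the strap still on the stud (x of spacer_mid in the frame of tray_in between -0.098 and 0.098 m and y of spacer_mid in the frame of tray_in between -0.088 and 0.088 m and z of spacer_mid in the frame of tray_in below 0.03 m and contact force between spacer and the fingers below 0.05 N and horizontal distance between strap_mid and stud below 0.054 m and z of strap_mid in the frame of stud below 0.012 m), for 0.15 s.
3. strap lies in the tray, let go, with the key still down in its pocket (x of strap_mid in the frame of tray_in between -0.098 and 0.098 m and y of strap_mid in the frame of tray_in between -0.088 and 0.088 m and z of strap_mid in the frame of tray_in below 0.03 m and contact force between strap and the fingers below 0.05 N and horizontal distance between key_mid and pocket below 0.02 m and z of key_mid in the frame of pocket below 0 m), for 0.15 s.
4. key stands tipped up by more than 0.4 rad in its pocket, untouched (angle between key_mid's own z axis and vertical above 0.4 rad and horizontal distance between key_mid and pocket below 0.025 m and z of key_mid in the frame of pocket below 0.012 m and contact force between key and the fingers below 0.05 N), for 0.2 s.
At the end, for the whole second after the job is handed in: Nut, spacer and strap lie at rest in the green tray (centres inside its walls, no more than 30 mm above its floor); the key lies flat (within 0.1 rad) and at rest directly on the cork mat, its centre at least 15 mm inside the mat's edges; bystanders within 40 mm of where they stood (x of nut_mid in the frame of tray_in between -0.098 and 0.098 m and y of nut_mid in the frame of tray_in between -0.088 and 0.088 m and z of each of nut_mid, spacer_mid, strap_mid in the frame of tray_in below 0.03 m and x of spacer_mid in the frame of tray_in between -0.098 and 0.098 m and y of spacer_mid in the frame of tray_in between -0.088 and 0.088 m and x of strap_mid in the frame of tray_in between -0.098 and 0.098 m and y of strap_mid in the frame of tray_in between -0.088 and 0.088 m and x of key_mid in the frame of mat_top between -0.085 and 0.085 m and y of key_mid in the frame of mat_top between -0.075 and 0.075 m and angle between the z axis of key_mid and the z axis of mat_top, either way round below 0.1 rad and z of key_mid in the frame of mat_top below 0.009 m and linear speed of each of key, nut, spacer, strap below 0.02 m/s); the robot touches nothing.
It fails at once if a bystander moved by more than 40 mm (distance of any of glue, wax, mallet, offcut, sander, tin, spare_mid from where it was at the start of the episode above 0.04 m).
It also fails if it takes over 72 s, if anything falls off the work surface, if the arm or the gripper's body presses on something with over 40 N, if the wrist force passes 120 N, or if a joint passes its speed limit or range.

### The arm

A 6-joint arm with a two-finger parallel gripper is mounted at the origin on the work surface. World frame = base frame: x ahead of the robot, y to its left, z up, the work surface at z = 0. Lengths are in mm, angles in rad, forces in N, time in s.
With the tool pointing down it reaches from about 350 to 975 mm from the base axis. Payload 7.1 kg.
Tool frame: the origin (TCP) lies on the front face of the gripper's body, between the roots of the fingers; the fingertips stand 80 mm ahead of it and the grasp point (between the pads) lies 61 mm ahead of it (ctrl.tcp_to_grasp is the distance from the TCP to the grasp point, in mm); z points along the fingers, y is the direction in which the jaws open and shut (so a half turn about z gives the same grasp; the last joint's range is limited). The gripper opens to 88 mm and grips with 3 to 60 N. Pads are 20 mm wide; open, the fingers measure 115 mm over their backs; the gripper's body (75 mm by 178 mm) begins 61 mm behind the grasp point.
Start: joints at [-0.019, 0.423, 1.63, -0, 1.089, -0.019], TCP at [624.984, 0.026, 302.675] pointing down, gripper open.
Joint ranges: [-3, 3], [-0.9, 2.11], [0.09, 2.58], [-1.31, 4.45], [0.11, 2.69], [-2.54, 2.54]. Speed limits (rad/s): [2.39, 2.39, 3.01, 3.14, 3.14, 3.14].

### API

Orientations are given as a rotation vector (axis times angle).
In Python, from workcell import telemetry, get_image, ctrl gives the robot as it stands.
- The arm moves only by the tool send_rows, never from a script. Its argument "rows" is a list of rows, each a list of 5 numbers: the shift along the tool's x, y, z in m, then the turn about the tool's z in rad, then the opening, from -1 (shut) to 1 (fully open). A call has 1 to 5 rows; each row shifts and turns the commanded pose from where the row before left it, along the tool's axes as they then stand; what a row does not reach is not made up. A row lasts 1/10 s, in which the tool goes at most 50 mm and 8.59 degrees, less where a joint would pass 70% of its speed; a pose out of reach is approached as far as the arm can. A call with a gripper value outside its range is refused whole. The fingers move at their own pace and stop on an object; the grip force is fixed at half the most. Time passes only in rows, so rows that do not move let the fingers close. It gives the time, the measured TCP pose, the force and the opening at its end, in the units of the state.
- telemetry.get_obs(): the state, without advancing time (a new reading comes with each control period).
- get_image(name): name is "scene" or "side" or "wrist"; returns a dict with "color" (384x512x3 uint8, blue, green, red), "z_map" (384x512 float32, mm along the optical axis (not along the pixel's ray), 0 where there is no reading), "camera_matrix" (3x3 intrinsics, pixels), "rvec" (rotation vector, rad) and "tvec" (3), from world to camera coordinates, as OpenCV has them. Camera axes: x right, y down, z forward; pixel columns grow to the right and rows downward; lengths in mm; the calibration is good to about 2 mm. The wrist camera is an equidistant fisheye: a pixel r from the principal point sees the ray r / f radians off the axis. A picture is of the moment at which its call begins.
- ctrl.close_job(): hands the job in, once; it reports no verdict.
The state is a dict: "t": time; "qpos": joint angles; "qvel": joint speeds; "joint_torque": joint torques, N m; "ee_pos": TCP position; "orientation": TCP orientation; "ft_force": force on the tool from outside, world axes, zero at the start; "moment": the same for the moment, N m; "width": finger opening in mm.
Only numpy, scipy, OpenCV 4.12 (cv2) and the standard library are available. Lean on these libraries where they do the work, as an engineer would, in place of code of your own. Each camera call takes 0.05 s, during which the arm holds its last target.

## Working session

There is one attempt and no reset: what is moved stays moved. The work goes in short steps, Python scripts to look and compute and a tool call to move; the robot and the scene stay as the last step left them, time stands still between calls to the robot, and variables do not carry over. Pictures are saved under pics/ and viewed, and the job is handed in when it is done.

Besides the shell and the picture viewer there is one more tool, called after "Request:" by a JSON object that holds its "method" and its "body". send_rows: Moves the arm, as the interface text tells. Its arguments: {"type":"object","properties":{"rows":{"type":"array"}},"required":["rows"]}

```bash
ls; mkdir -p pics; cat > h.py <<'E'
import numpy as np, cv2
from workcell import telemetry, get_image, ctrl
def save(n,im,name): cv2.imwrite(f'pics/{name}.png',im['color'])
E
python3 - <<'E'
from h import *
import pickle
d={}
for n in ['scene','side','wrist']:
    im=get_image(n); d[n]=im; save(n,im,n+'0'); print(n,im['camera_matrix'].tolist(),np.ravel(im['rvec']),np.ravel(im['tvec']))
pickle.dump(d,open('i0.pkl','wb'))
print(telemetry.get_obs())
E
```

```text
pics
scene [[467.6350151297722, 0.0, 256.47243859235647], [0.0, 467.6350151297722, 186.7099025622203], [0.0, 0.0, 1.0]] [ 1.83766843  1.46684722 -0.69920117] [-102.06870143 -226.98389654 1858.16007844]
side [[348.92064324545794, 0.0, 260.7187771910204], [0.0, 348.92064324545794, 197.35853851781377], [0.0, 0.0, 1.0]] [ 2.17516263 -0.71726939  0.36448651] [-408.94770785  234.77840513  881.26702172]
wrist [[297.3186396354542, 0.0, 257.0730307579403], [0.0, 297.3186396354542, 196.68044948354836], [0.0, 0.0, 1.0]] [-2.84479997e+00 -1.07557483e-03  1.46605082e-03] [-624.11245745  -36.21562704  391.37909921]
{'t': 0.15, 'qpos': array([-1.90205080e-02,  4.23665598e-01,  1.63045421e+00, -1.15106466e-05,
        1.08863000e+00, -1.89995726e-02]), 'qvel': array([ 0.00068407, -0.00164848, -0.00360061,  0.00119938,  0.00014046,
        0.00075564]), 'joint_torque': array([ 9.52650989e-04, -5.44981134e+01, -2.73919362e+01,  6.45430083e-02,
        2.04369903e-02, -3.19723256e-05]), 'ee_pos': array([6.24681777e+02, 1.66126893e-02, 3.02103714e+02]), 'orientation': array([-2.22087413e+00, -2.22083950e+00,  1.27181147e-03]), 'ft_force': array([0.20672142, 0.26187423, 0.17014961]), 'moment': array([0.00804953, 0.05699788, 0.02533492]), 'width': 87.52932027876038}
```

View pics/scene0.png

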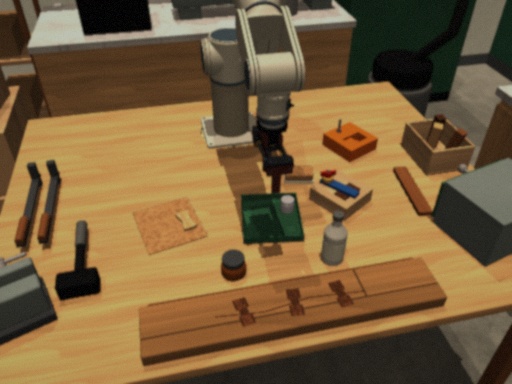

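View pics/side0.png

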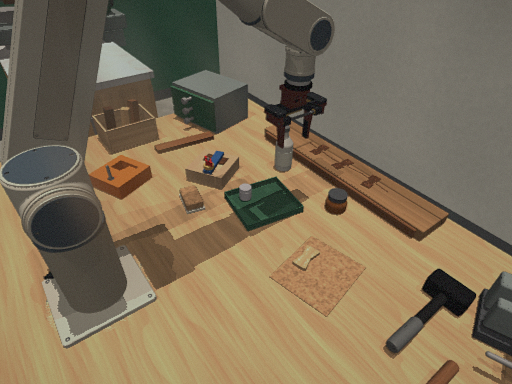

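View pics/wrist0.png

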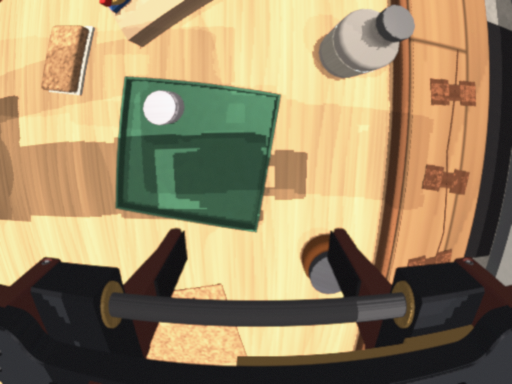

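```bash
cat >> h.py <<'E'
def cloud(im):
    K=im['camera_matrix'];R,_=cv2.Rodrigues(np.array(im['rvec'],float));t=np.ravel(im['tvec'])
    z=im['z_map'];v,u=np.mgrid[:z.shape[0],:z.shape[1]]
    c=np.stack([(u-K[0,2])/K[0,0]*z,(v-K[1,2])/K[1,1]*z,z],-1)
    return (c-t)@R   # world; only pinhole cams
def rays(im,uv,fish=False):
    K=im['camera_matrix'];R,_=cv2.Rodrigues(np.array(im['rvec'],float));t=np.ravel(im['tvec'])
    uv=np.atleast_2d(np.array(uv,float)); p=(uv-K[:2,2])/K[0,0]
    if fish:
        th=np.linalg.norm(p,axis=1,keepdims=True); d=np.hstack([p/np.maximum(th,1e-9)*np.sin(th),np.cos(th)])
    else: d=np.hstack([p,np.ones((len(p),1))])
    return -R.T@t, d@R
def onz(im,uv,z,fish=False):
    o,d=rays(im,uv,fish); s=(z-o[2])/d[:,2]; return o+d*s[:,None]
def proj(im,P,fish=False):
    K=im['camera_matrix'];R,_=cv2.Rodrigues(np.array(im['rvec'],float));t=np.ravel(im['tvec'])
    c=np.atleast_2d(P)@R.T+t
    if fish:
        r=np.linalg.norm(c[:,:2],axis=1,keepdims=True); th=np.arctan2(r,c[:,2:]); p=c[:,:2]/r*th
    else: p=c[:,:2]/c[:,2:]
    return p*K[0,0]+K[:2,2]
E
python3 - <<'E'
from h import *
import pickle
d=pickle.load(open('i0.pkl','rb'))
a=cv2.resize(d['scene']['color'][155:225,295:385],None,fx=6,fy=6,interpolation=cv2.INTER_CUBIC)
b=cv2.resize(d['side']['color'][140:195,175:250],None,fx=7,fy=7,interpolation=cv2.INTER_CUBIC)
cv2.imwrite('pics/c1.png',a);cv2.imwrite('pics/c2.png',b)
for n in ['scene','side']:
    im=d[n];P=cloud(im);hsv=cv2.cvtColor(im['color'],cv2.COLOR_BGR2HSV);H,S,V=hsv[...,0],hsv[...,1],hsv[...,2]
    for nm,m in dict(red=((H<5)|(H>174))&(S>180)&(V>90),blue=(H>100)&(H<125)&(S>130)&(V>60),green=(H>60)&(H<90)&(S>120)&(V>30)).items():
        m=m&(im['z_map']>0); k,lab,st,ce=cv2.connectedComponentsWithStats(m.astype(np.uint8))
        for i in range(1,k):
            if st[i,4]>15:
                q=P[lab==i]; print(n,nm,st[i,4],ce[i].round(),np.percentile(q,5,0).round(),np.median(q,0).round(),np.percentile(q,95,0).round())
E
```

```text
scene red 30 [328. 172.] [463. 215.  90.] [468. 230.  94.] [474. 250.  98.]
scene blue 162 [344. 188.] [484. 240.  57.] [517. 270.  61.] [550. 297.  64.]
scene green 491 [505.  36.] [-1767.  2574.  -633.] [-1676.  2597.  -487.] [-1546.  2618.  -265.]
scene green 87 [398.  13.] [-1268.  1300.   -86.] [-1251.  1341.   -51.] [-1.233e+03  1.379e+03  1.000e+00]
scene green 26 [425.  17.] [-1265.  1516.  -125.] [-1249.  1543.   -84.] [-1221.  1563.   -53.]
scene green 39 [409.  23.] [-1261.  1402.  -180.] [-1247.  1422.  -116.] [-1232.  1486.   -85.]
scene green 52 [437.  23.] [-1268.  1616.  -189.] [-1246.  1654.  -142.] [-1232.  1686.   -84.]
scene green 47 [419.  27.] [-1267.  1451.  -191.] [-1248.  1532.  -153.] [-1233.  1572.  -132.]
scene green 27 [357.  33.] [-1269.  1057.  -212.] [-1250.  1074.  -160.] [-1234.  1093.  -111.]
scene green 17 [368.  27.] [-1264.  1129.  -141.] [-1242.  1135.  -128.] [-1229.  1160.  -106.]
scene green 27 [383.  32.] [-1268.  1233.  -211.] [-1251.  1262.  -164.] [-1237.  1286.  -136.]
scene green 19 [392.  30.] [-1266.  1302.  -191.] [-1251.  1327.  -16
[... 1588 characters left out ...]

scene green 41 [252. 219.] [503. -38.  -0.] [528. -32.   3.] [553. -23.   6.]
scene green 85 [277. 232.] [544. -10.   1.] [634.  33.  13.] [645.  51.  25.]
scene green 16 [290. 222.] [565.  71.  -0.] [571.  83.   2.] [578.  93.   7.]
scene green 22 [274. 226.] [561.  13.   1.] [574.  28.   4.] [595.  40.   7.]
scene green 23 [246. 228.] [553. -64.   0.] [569. -58.   3.] [588. -49.   7.]
scene green 31 [256. 229.] [563. -42.  -1.] [575. -31.   3.] [588. -13.   5.]
scene green 35 [296. 235.] [612.  62.   1.] [645.  80.  17.] [652.  98.  25.]
scene green 21 [250. 237.] [594. -69.  -1.] [624. -54.  10.] [629. -43.  24.]
side blue 86 [217. 157.] [493. 244.  57.] [518. 272.  60.] [544. 296.  62.]
```

View pics/c1.png

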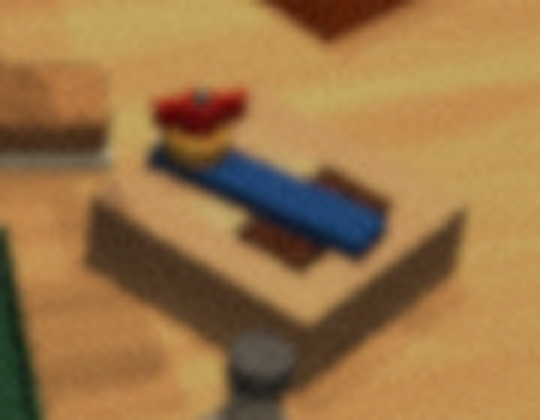

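View pics/c2.png

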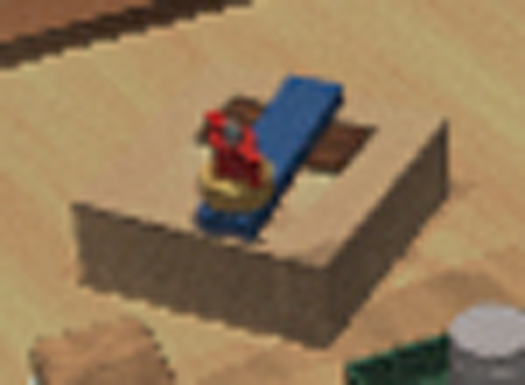

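```bash
python3 - <<'E'
from h import *
import pickle
d=pickle.load(open('i0.pkl','rb'))
im=d['wrist'];o,r=rays(im,[[257,197]],True);print(o,r)
print(proj(im,[[500,250,50],[468,230,100],[640,0,223]],True))
# depth z_map sanity
# tray corners guess
print(onz(im,[[125,77],[279,95],[257,231],[116,207]],25,True).round(), onz(im,[[161,107]],45,True).round())
E
```

```text
[624.49549912  80.19583774 384.16081227] [[-0.00114226 -0.29348214 -0.95596387]]
[[152.42395262 -22.89049072]
 [108.85002153 -18.4028276 ]
 [282.95506637 245.6246087 ]]
[[457. 128.  25.]
 [650.  97.  25.]
 [624. -77.  25.]
 [429. -45.  25.]] [[512.  85.  45.]]
```

Request:
{"method": "send_rows", "body": {"rows": [[0.035, -0.02, 0, 0, 1], [0.035, -0.02, 0, 0, 1], [0.035, -0.02, 0, 0, 1], [0.035, -0.02, 0, 0, 1], [0, 0, 0, 0, 1]]}}

```text
t: 0.65
ee_pos: [542.6, 143.0, 302.4]
orientation: [-2.216, -2.224, 0.002]
ft_force: [-0.4, -0.4, 0.2]
width: 88.0
```

```bash
python3 - <<'E'
from h import *
import pickle
im=get_image('wrist');pickle.dump(im,open('w1.pkl','wb'));save('',im,'w1')
cv2.imwrite('pics/w1.png',cv2.resize(im['color'],(800,600)));print(telemetry.get_obs()['ee_pos'],telemetry.get_obs()['orientation'])
E
```

```text
[543.88795416 141.60729693 302.5591562 ] [-2.21739990e+00 -2.22499484e+00  8.45315855e-04]
```

View pics/w1.png

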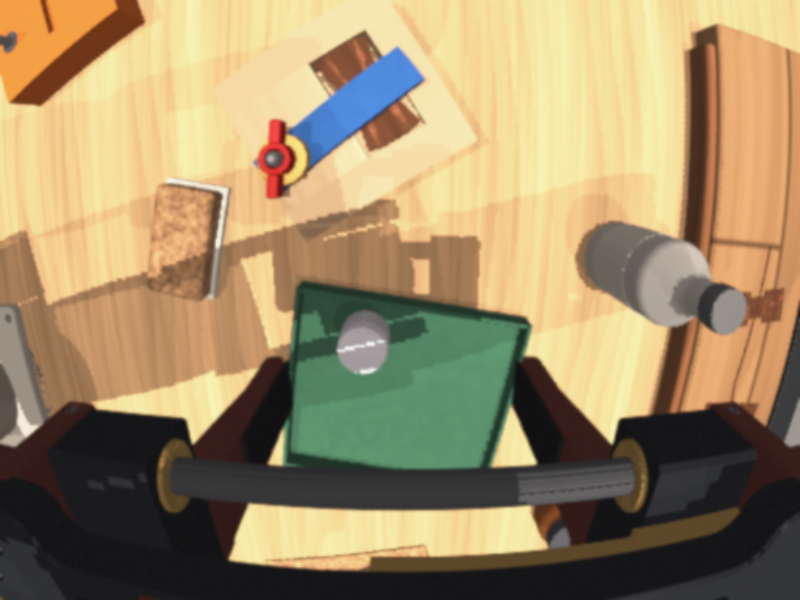

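```bash
cat > meas.py <<'E'
from h import *
import pickle,sys
im=pickle.load(open(sys.argv[1],'rb'))
hsv=cv2.cvtColor(im['color'],cv2.COLOR_BGR2HSV);H,S,V=[hsv[...,i] for i in range(3)]
def big(m):
    m=m.copy();m[260:]=False;k,l,st,c=cv2.connectedComponentsWithStats(m.astype(np.uint8));i=1+np.argmax(st[1:,4]);return l==i
def rect(m,z):
    v,u=np.nonzero(m);P=onz(im,np.c_[u,v],z,True)[:,:2]
    r=cv2.minAreaRect(P.astype(np.float32)); return r,P
red=big(((H<6)|(H>172))&(S>170)&(V>90));blue=big((H>100)&(H<125)&(S>130)&(V>60))
r,P=rect(red,97);print('nut',r,np.sum(red))
c=P-P.mean(0);w,v=np.linalg.eigh(c.T@c);print('axis deg',np.degrees(np.arctan2(v[1,1],v[0,1])),P.mean(0))
r,P=rect(blue,62);print('strap',r,cv2.boxPoints(r).round(1).tolist())
o,_=rays(im,[[0,0]],True);print('cam',o)
yel=(H>20)&(H<32)&(S>100)&(V>150)
Pk=None
E
python3 meas.py w1.pkl
python3 - <<'E'
from h import *
import pickle
im=pickle.load(open('w1.pkl','rb'))
a=im['color'][0:140,120:320];cv2.imwrite('pics/w1c.png',cv2.resize(a,None,fx=4,fy=4,interpolation=cv2.INTER_CUBIC))
E
```

```text
nut ((463.1680908203125, 232.0645294189453), (48.813472747802734, 21.512880325317383), 89.04542541503906) 502
axis deg 86.21744572785816 [463.23311937 231.92923336]
strap ((508.966064453125, 269.0115966796875), (96.57208251953125, 29.92984962463379), 38.34938430786133) [[461.79998779296875, 250.8000030517578], [480.3999938964844, 227.3000030517578], [556.0999755859375, 287.20001220703125], [537.5, 310.70001220703125]]
cam [542.26745545 223.13928848 384.61199731]
```

View pics/w1c.png

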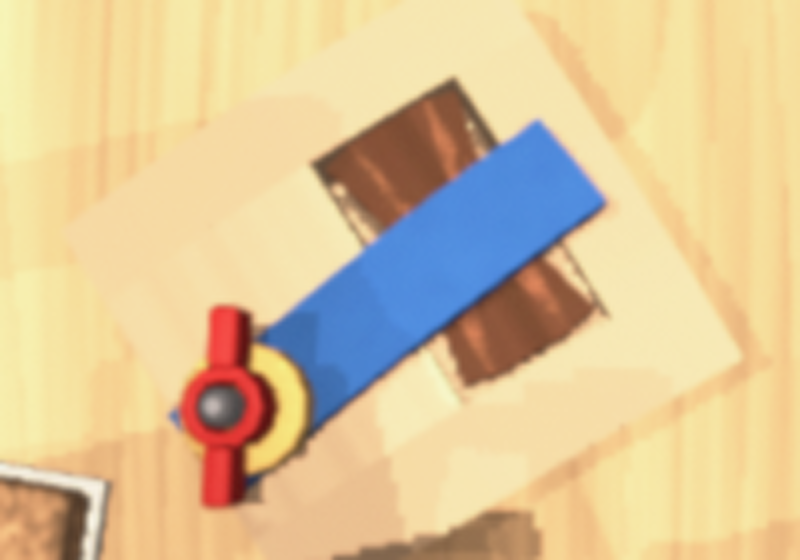

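```bash
python3 - <<'E'
from h import *
import pickle
im=pickle.load(open('w1.pkl','rb'))
print('stud',onz(im,[[175.5,101.25]],103,True).round(1))
c=lambda L:[[120+x/4,y/4] for x,y in L]
print('jig corners',onz(im,c([(68,222),(742,358)]),50,True).round(1).tolist())
print('key end TL corners',onz(im,c([(315,163),(456,80)]),50,True).round(1).tolist())
print('pocket other corners',onz(im,c([(606,316),(466,402)]),50,True).round(1).tolist())
d=pickle.load(open('i0.pkl','rb'));s=d['scene'];w=d['wrist']
print('mat scene',onz(s,[[134,212],[186,199],[206,238],[150,251]],4).round().tolist())
print('spare',onz(s,[[186,219]],14).round(),'glue',onz(s,[[334,262]],0).round(),'wax',onz(s,[[233,253]],60).round())
sd=d['side']
print('mat side',onz(sd,[[319,237],[365,265],[323,312],[271,277]],4).round().tolist(),'glue',onz(sd,[[284,168]],0).round(),'spare',onz(sd,[[306,257]],14).round())
P=(np.array(im['color'])*0)
E
```

```text
stud [[463.9 232.  103. ]]
jig corners [[401.7, 292.1, 50.0], [595.5, 245.9, 50.0]]
key end TL corners [[476.2, 302.9, 50.0], [515.7, 326.2, 50.0]]
pocket other corners [[557.5, 256.7, 50.0], [518.9, 232.3, 50.0]]
mat scene [[418.0, -386.0, 4.0], [391.0, -220.0, 4.0], [582.0, -181.0, 4.0], [599.0, -345.0, 4.0]]
spare [[ 498. -230.   14.]] glue [[752. 157.   0.]] wax [[ 711. -122.   60.]]
mat side [[581.0, -197.0, 4.0], [609.0, -347.0, 4.0], [412.0, -382.0, 4.0], [375.0, -227.0, 4.0]] glue [[730. 142.   0.]] spare [[ 490. -236.   14.]]
```

Request:
{"method": "send_rows", "body": {"rows": [[0.031, -0.028, 0, 0, 1], [0.031, -0.0275, 0, 0, 1], [0.03, -0.027, 0, 0, 1], [0, 0, 0.04, 0, 1], [0, 0, 0.04, 0, 1]]}}

```text
t: 1.2
ee_pos: [463.4, 232.6, 223.0]
orientation: [2.219, 2.222, 0.006]
ft_force: [-0.2, 0.6, -0.5]
width: 88.0
```

Request:
{"method": "send_rows", "body": {"rows": [[0, 0, 0, 0, 1]]}}

```text
t: 1.3
ee_pos: [460.5, 230.4, 218.7]
orientation: [-2.22, -2.219, 0.013]
ft_force: [0.1, 0.2, 0.3]
width: 87.6
```

```bash
cat > look.py <<'E'
from h import *
import pickle,sys
n=sys.argv[1];im=get_image('wrist');pickle.dump(im,open(n+'.pkl','wb'))
cv2.imwrite(f'pics/{n}.png',cv2.resize(im['color'],(800,600)));o=telemetry.get_obs();R=cv2.Rodrigues(o['orientation'])[0]
print(o['t'],o['ee_pos'].round(1),o['width'],o['ft_force'].round(1),'toolx',R[:,0].round(4),'z',R[:,2].round(3))
E
python3 look.py w2; python3 meas.py w2.pkl
```

```text
1.35 [461.9 230.9 221. ] 88.07486016443669 [ 0.3 -0.2  0.4] toolx [ 6.0e-04  1.0e+00 -2.4e-03] z [-0.005 -0.002 -1.   ]
nut ((460.7693176269531, 234.22219848632812), (19.100183486938477, 51.71074676513672), 0.9841475486755371) 801
axis deg 86.64601715125094 [460.9773073  236.18879884]
strap ((509.49749755859375, 271.1560363769531), (93.56053924560547, 31.29078483581543), 37.6067008972168) [[462.8999938964844, 255.0], [482.0, 230.1999969482422], [556.0999755859375, 287.29998779296875], [537.0, 312.1000061035156]]
cam [460.88921998 310.86994354 300.50137494]
```

View pics/w2.png

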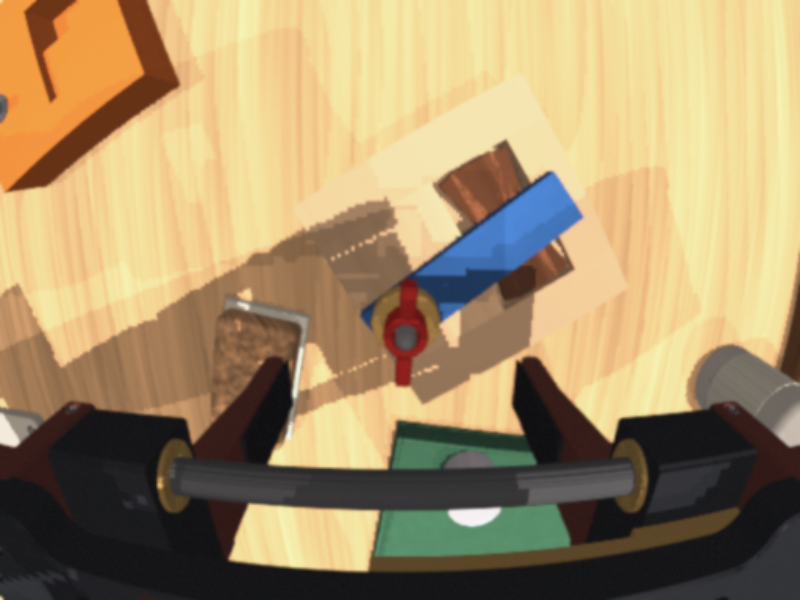

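Request:
{"method": "send_rows", "body": {"rows": [[0, 0, 0.025, 0, 0], [0, 0, 0.025, 0, 0], [0, 0, 0.0125, 0, 0], [0, 0, 0, 0, -1], [0, 0, 0, 0, -1]]}}

```text
t: 1.85
ee_pos: [463.4, 232.1, 161.4]
orientation: [2.222, 2.221, 0.002]
ft_force: [-0.6, -0.1, -0.4]
width: 51.7
```

Request:
{"method": "send_rows", "body": {"rows": [[0, 0, 0, 0, -1], [0, 0, 0, 0, -1], [0, 0, 0, 0, -1]]}}

```text
t: 2.15
ee_pos: [462.8, 232.2, 160.9]
orientation: [2.221, 2.221, 0.002]
ft_force: [0.2, -0.1, -0.4]
width: 27.5
```

```bash
python3 look.py w3
```

```text
2.2 [462.7 232.2 160.8] 23.00077629161807 [-0.6 -0.6  1.2] toolx [-0.e+00  1.e+00  4.e-04] z [ 0.001  0.    -1.   ]
```

View pics/w3.png

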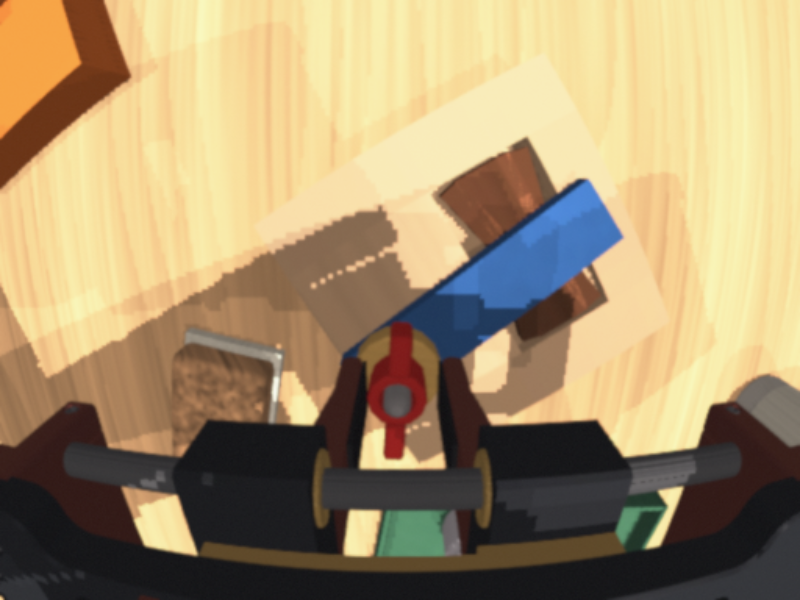

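Request:
{"method": "send_rows", "body": {"rows": [[0, 0, 0, 0, -1], [0, 0, -0.02, 0, -1], [0, 0, -0.03, 0, -1], [0, 0, -0.03, 0, -1], [-0.02, 0.01, 0, 0, -1]]}}

```text
t: 2.7
ee_pos: [473.8, 213.8, 243.8]
orientation: [2.217, 2.223, 0.01]
ft_force: [0.7, -0.0, -0.8]
width: 20.8
```

```bash
python3 look.py w4
```

```text
2.75 [474.4 210.8 242.3] 20.985153281461503 [ 0.9 -2.6 -0.5] toolx [-1.4e-03  1.0e+00  8.0e-04] z [ 0.005  0.001 -1.   ]
```

View pics/w4.png

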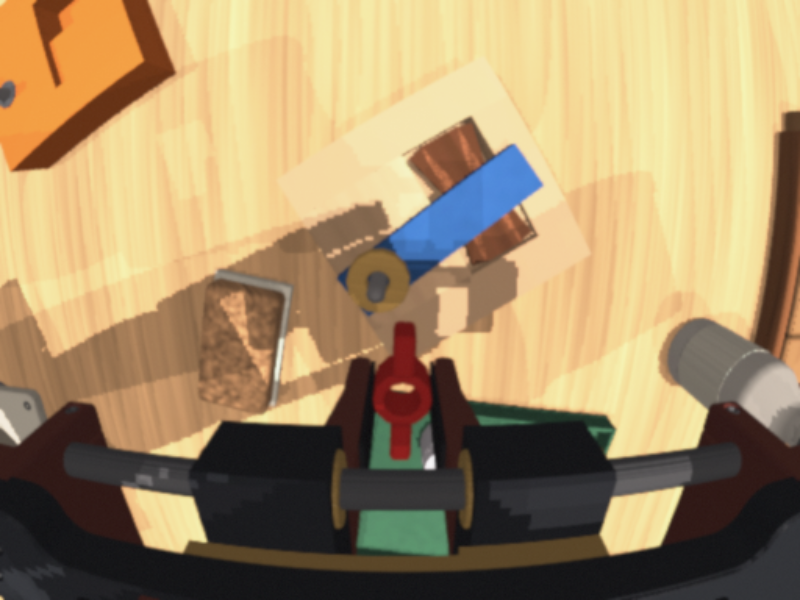

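Request:
{"method": "send_rows", "body": {"rows": [[-0.03, 0.027, 0, 0, -1], [-0.03, 0.027, 0, 0, -1], [-0.03, 0.027, 0, 0, -1], [-0.03, 0.027, 0, 0, -1], [-0.031, 0.026, 0, 0, -1]]}}

```text
t: 3.25
ee_pos: [607.1, 59.8, 239.7]
orientation: [-2.221, -2.221, 0.001]
ft_force: [-0.3, 0.2, -0.9]
width: 20.8
```

Request:
{"method": "send_rows", "body": {"rows": [[0, 0, 0.04, 0, -1], [0, 0, 0.04, 0, -1], [0, 0, 0.04, 0, -1], [0, 0, 0.015, 0, -1], [0, 0, 0, 0, -1]]}}

```text
t: 3.75
ee_pos: [604.9, 61.0, 102.8]
orientation: [-2.219, -2.219, 0.006]
ft_force: [0.1, -0.6, 0.1]
width: 20.6
```

```bash
python3 look.py w5
```

```text
3.8 [606.2  61.2 104.8] 20.89589360117166 [ 0.4 -0.4 -0.1] toolx [-1.e-04  1.e+00 -2.e-04] z [-0.002 -0.    -1.   ]
```

View pics/w5.png

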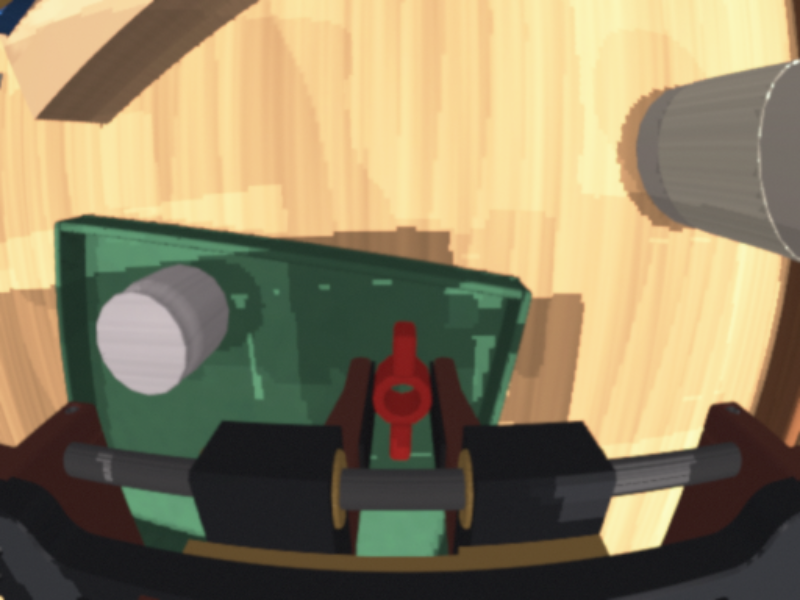

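Request:
{"method": "send_rows", "body": {"rows": [[0, -0.008, 0.01, 0, -1], [0, 0, 0.006, 0, -1], [0, 0, 0, 0, -0.2], [0, 0, 0, 0, -0.2], [0, 0, 0, 0, -0.2]]}}

```text
t: 4.3
ee_pos: [599.0, 61.1, 89.8]
orientation: [2.221, 2.221, 0.001]
ft_force: [0.4, 0.2, -0.8]
width: 34.7
```

Request:
{"method": "send_rows", "body": {"rows": [[0, 0, -0.03, 0, -0.2], [0, 0, -0.04, 0, -0.2], [0, 0, -0.04, 0, 0], [0, 0, 0, 0, 0]]}}

```text
t: 4.7
ee_pos: [601.6, 61.3, 205.1]
orientation: [2.217, 2.217, 0.012]
ft_force: [0.7, 0.1, 0.3]
width: 42.7
```

```bash
python3 look.py w6
```

```text
4.75 [600.3  61.2 202.6] 43.80461068262563 [ 0.3  0.8 -1.1] toolx [-0.e+00  1.e+00  6.e-04] z [ 0.007  0.001 -1.   ]
```

View pics/w6.png

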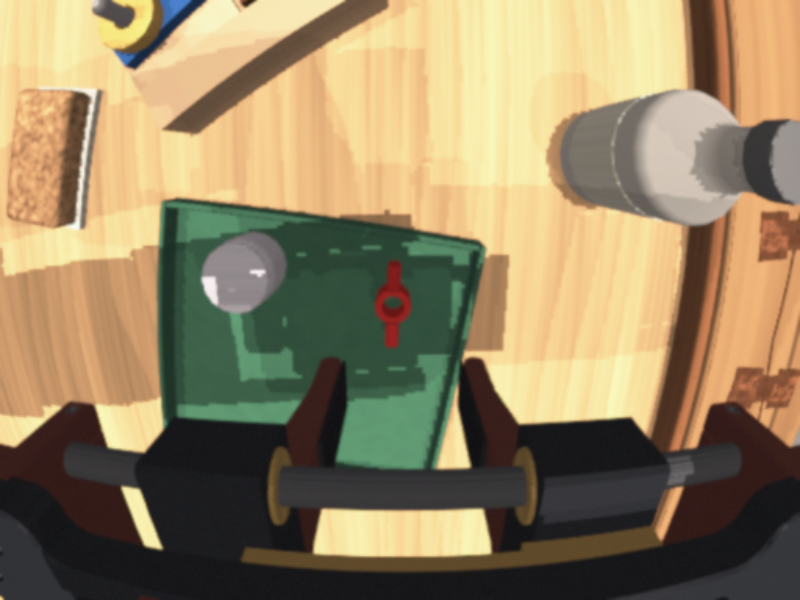

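Request:
{"method": "send_rows", "body": {"rows": [[0.034, -0.027, -0.005, 0, 1], [0.034, -0.027, -0.005, 0, 1], [0.034, -0.027, 0, 0, 1], [0.034, -0.027, 0, 0, 1], [0.035, -0.028, 0, 0, 1]]}}

```text
t: 5.25
ee_pos: [460.9, 232.8, 208.3]
orientation: [-2.222, -2.221, 0.002]
ft_force: [-0.2, 0.5, 0.0]
width: 80.4
```

Request:
{"method": "send_rows", "body": {"rows": [[0, 0, 0, 0.149, 1], [0, 0, 0, 0.149, 1], [0, 0, 0, 0.149, 1], [0, 0, 0, 0.149, 1], [0, 0, 0, 0.149, 1]]}}

```text
t: 5.75
ee_pos: [461.9, 231.8, 208.1]
orientation: [2.881, 1.252, -0.003]
ft_force: [0.7, 0.6, 0.5]
width: 87.7
```

Request:
{"method": "send_rows", "body": {"rows": [[0, 0, 0, 0.149, 1], [0, 0, 0, 0, 1]]}}

```text
t: 5.95
ee_pos: [462.0, 231.8, 208.2]
orientation: [2.964, 1.041, -0.003]
ft_force: [0.1, 0.3, -0.1]
width: 87.8
```

```bash
python3 look.py w7; python3 meas.py w7.pkl
```

```text
6.0 [462.  231.8 208.3] 88.15788850708124 [ 0.5  0.1 -0.3] toolx [ 0.7776  0.6288 -0.0016] z [-0.001 -0.001 -1.   ]
nut ((576.8857421875, 124.74563598632812), (14.510451316833496, 41.126380920410156), 15.652860641479492) 448
axis deg 92.65765108653909 [576.45242534 125.98025535]
strap ((508.8830261230469, 269.5380554199219), (96.08174896240234, 28.9676513671875), 38.14836883544922) [[462.20001220703125, 251.3000030517578], [480.0, 228.5], [555.5999755859375, 287.79998779296875], [537.7000122070312, 310.6000061035156]]
cam [524.63034347 281.86625903 290.2296294 ]
```

View pics/w7.png

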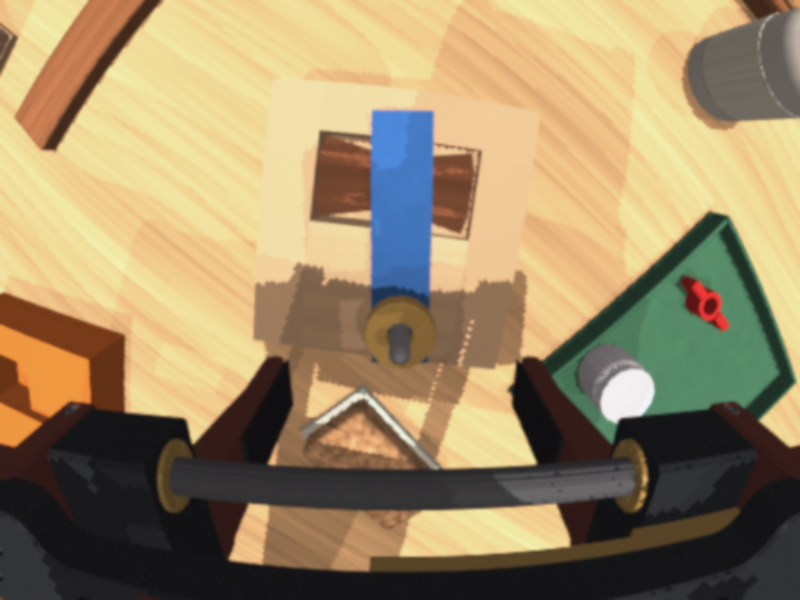

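Request:
{"method": "send_rows", "body": {"rows": [[0, 0, 0.03, 0, 0.4], [0, 0, 0.03, 0, 0.4], [0, 0, 0.01, 0, 0.2], [0, 0, 0, 0, -1], [0, 0, 0, 0, -1]]}}

```text
t: 6.5
ee_pos: [462.8, 232.2, 139.6]
orientation: [-2.963, -1.045, -0.0]
ft_force: [-0.6, -0.0, -0.2]
width: 51.1
```

Request:
{"method": "send_rows", "body": {"rows": [[0, 0, 0, 0, -1], [0, 0, 0, 0, -1], [0, 0, 0, 0, -1]]}}

```text
t: 6.8
ee_pos: [463.1, 232.3, 140.2]
orientation: [-2.963, -1.043, -0.003]
ft_force: [-2.0, 0.2, 5.9]
width: 34.4
```

Request:
{"method": "send_rows", "body": {"rows": [[0, 0, -0.015, 0, -1], [0, 0, -0.03, 0, -1], [0, 0, -0.04, 0, -1], [0, 0, -0.01, 0, -1], [0, 0, 0, 0, -1]]}}

```text
t: 7.3
ee_pos: [463.3, 232.4, 236.0]
orientation: [-2.963, -1.043, -0.007]
ft_force: [-1.1, 0.0, -1.3]
width: 34.2
```

```bash
python3 look.py w8; python3 meas.py w8.pkl
```

```text
7.35 [462.5 232.  234.5] 34.14550591292805 [-1.   0.6 -0.7] toolx [0.7796 0.6263 0.0014] z [ 0.001  0.001 -1.   ]
nut ((578.9882202148438, 119.1917495727539), (14.911821365356445, 42.708648681640625), 13.883102416992188) 419
axis deg 92.6946322899024 [578.52299043 120.3191464 ]
strap ((496.9215393066406, 260.19903564453125), (127.286376953125, 29.125394821166992), 38.67914581298828) [[438.1000061035156, 231.8000030517578], [456.29998779296875, 209.10000610351562], [555.7000122070312, 288.6000061035156], [537.5, 311.29998779296875]]
cam [525.43319419 282.37833138 318.49756968]
```

View pics/w8.png

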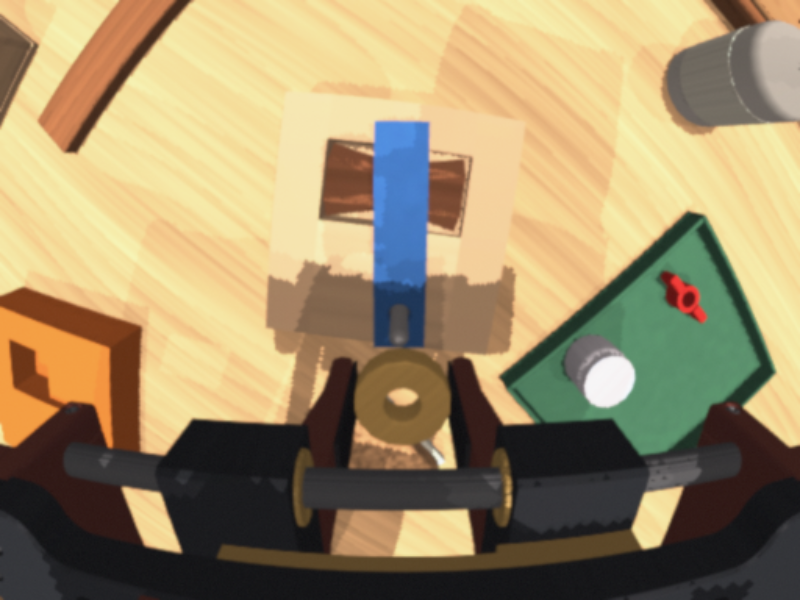

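Request:
{"method": "send_rows", "body": {"rows": [[-0.0102, 0.0433, 0, 0, -1], [-0.0102, 0.0433, 0, 0, -1], [-0.0102, 0.0433, 0, 0, -1], [-0.0102, 0.0433, 0, 0, -1], [-0.0102, 0.0433, 0, 0, -1]]}}

```text
t: 7.85
ee_pos: [557.8, 29.6, 232.0]
orientation: [-2.962, -1.043, 0.005]
ft_force: [1.2, 0.6, -0.6]
width: 34.1
```

Request:
{"method": "send_rows", "body": {"rows": [[0, 0, 0.045, 0, -1], [0, 0, 0.045, 0, -1], [0, 0, 0.035, 0, -1], [0, 0, 0, 0, -1]]}}

```text
t: 8.25
ee_pos: [553.9, 30.9, 103.1]
orientation: [-2.96, -1.041, 0.018]
ft_force: [-0.6, -0.6, -0.5]
width: 34.6
```

```bash
python3 look.py w9
```

```text
8.3 [555.7  31.1 105.8] 34.32370666207161 [ 1.2  1.  -1. ] toolx [ 0.7796  0.6262 -0.0063] z [-0.008 -0.    -1.   ]
```

View pics/w9.png

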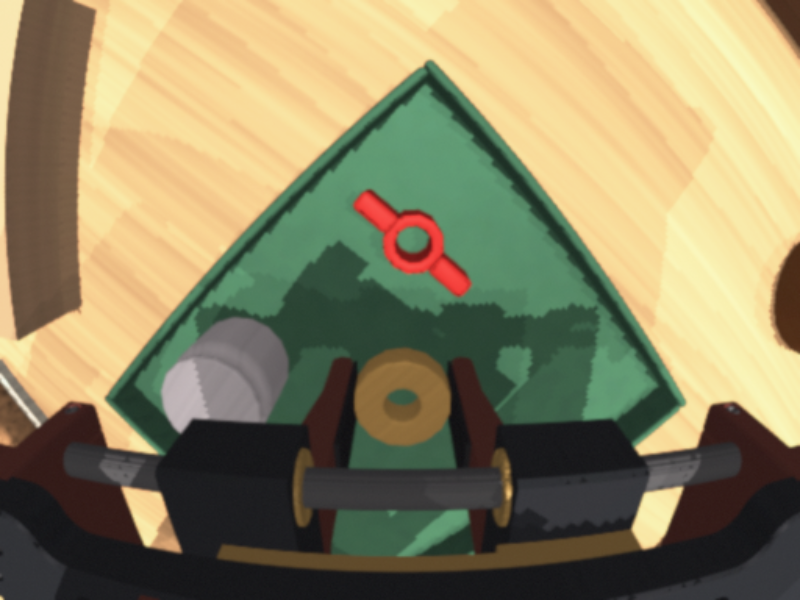

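Request:
{"method": "send_rows", "body": {"rows": [[0, 0, 0.015, 0, -1], [0, 0, 0.006, 0, -1], [0, 0, 0, 0, 0.1], [0, 0, 0, 0, 0.1], [0, 0, 0, 0, 0.1]]}}

```text
t: 8.8
ee_pos: [558.9, 31.4, 89.1]
orientation: [2.963, 1.043, 0.002]
ft_force: [-0.4, -0.6, 0.1]
width: 47.8
```

Request:
{"method": "send_rows", "body": {"rows": [[0, 0, -0.03, 0, 0.1], [0, 0, -0.045, 0, 0.1], [0, 0, -0.045, 0, 0.1], [0, 0, 0, 0, 0.1]]}}

```text
t: 9.2
ee_pos: [561.6, 31.5, 214.6]
orientation: [2.96, 1.042, 0.017]
ft_force: [0.3, 0.1, 0.0]
width: 48.2
```

```bash
python3 look.py w10
```

```text
9.25 [560.2  31.4 211.9] 48.30085523535064 [ 1.3  1.  -0.6] toolx [0.7796 0.6263 0.0062] z [ 0.008  0.    -1.   ]
```

View pics/w10.png

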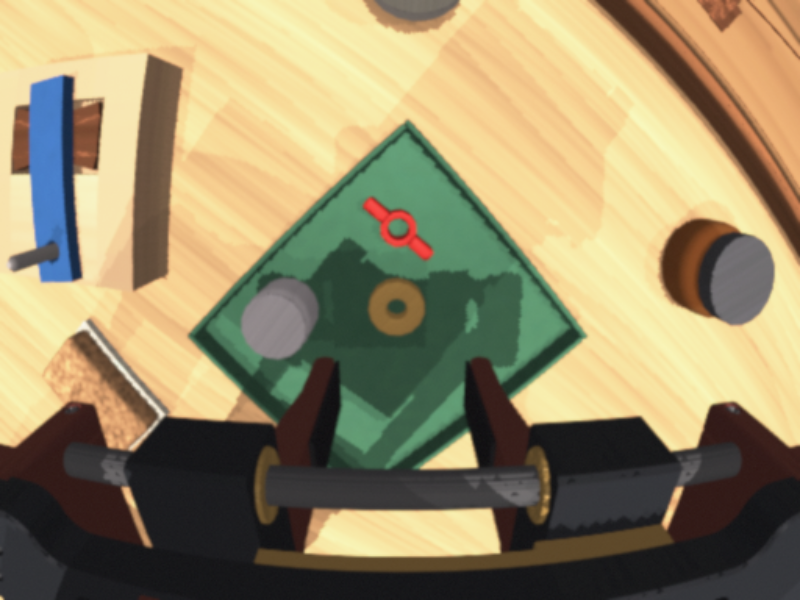

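Request:
{"method": "send_rows", "body": {"rows": [[0.0158, -0.0362, 0, 0, 0.3], [0.0158, -0.0362, 0, 0, 0.3], [0.0158, -0.0362, 0, 0, 0.3], [0.0158, -0.0362, 0, 0, 0.3], [0.0158, -0.0362, 0, 0, 0.3]]}}

```text
t: 9.75
ee_pos: [505.3, 223.0, 207.1]
orientation: [2.963, 1.043, -0.003]
ft_force: [-0.1, -0.9, -0.0]
width: 57.1
```

Request:
{"method": "send_rows", "body": {"rows": [[0.0158, -0.0362, 0, 0, 0.3], [0, 0, 0.03, 0, 0.3], [0, 0, 0.02, 0, 0.3], [0, 0, 0, 0, 0.3]]}}

```text
t: 10.15
ee_pos: [493.8, 259.4, 154.8]
orientation: [2.962, 1.044, -0.01]
ft_force: [0.0, -0.9, 1.2]
width: 56.8
```

```bash
python3 look.py w11;python3 meas.py w11.pkl
```

```text
10.2 [494.8 259.5 156.3] 56.79871168624999 [-0.1  0.5  0.5] toolx [ 0.7793  0.6266 -0.0043] z [-0.004 -0.002 -1.   ]
nut ((582.68896484375, 152.54637145996094), (12.450900077819824, 38.563926696777344), 12.257987022399902) 475
axis deg 95.15875748928322 [582.72777502 154.27476492]
strap ((514.103271484375, 273.8148193359375), (85.15138244628906, 29.360958099365234), 38.59601593017578) [[471.70001220703125, 258.70001220703125], [490.0, 235.8000030517578], [556.5, 288.8999938964844], [538.2000122070312, 311.79998779296875]]
cam [556.71764098 309.79666486 236.44374381]
```

View pics/w11.png

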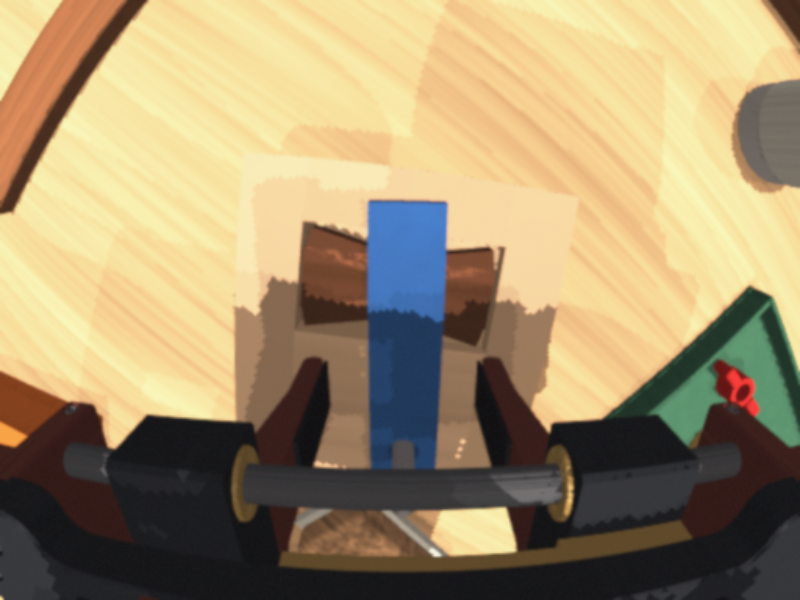

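Request:
{"method": "send_rows", "body": {"rows": [[0, 0, 0.015, 0, 0.3], [0, 0, 0.0085, 0, 0.2], [0, 0, 0, 0, -1], [0, 0, 0, 0, -1], [0, 0, 0, 0, -1]]}}

```text
t: 10.7
ee_pos: [496.5, 260.0, 135.1]
orientation: [-2.963, -1.042, -0.001]
ft_force: [-0.4, 1.0, 0.2]
width: 32.2
```

Request:
{"method": "send_rows", "body": {"rows": [[0, 0, 0, 0, -1], [0, 0, 0, 0, -1]]}}

```text
t: 10.9
ee_pos: [496.5, 260.1, 135.1]
orientation: [-2.963, -1.043, -0.001]
ft_force: [0.3, -0.4, 1.7]
width: 29.4
```

Request:
{"method": "send_rows", "body": {"rows": [[0, 0, -0.01, 0, -1], [0, 0, -0.02, 0, -1], [0, 0, -0.03, 0, -1], [0, 0, -0.03, 0, -1], [0, 0, -0.01, 0, -1]]}}

```text
t: 11.4
ee_pos: [497.3, 260.6, 238.0]
orientation: [-2.963, -1.043, -0.008]
ft_force: [0.3, 0.4, -1.5]
width: 29.4
```

```bash
python3 look.py w12
```

```text
11.45 [497.4 260.6 238.2] 29.801316274144106 [ 0.8 -0.5 -0.5] toolx [0.7796 0.6263 0.0053] z [ 0.005  0.002 -1.   ]
```

View pics/w12.png

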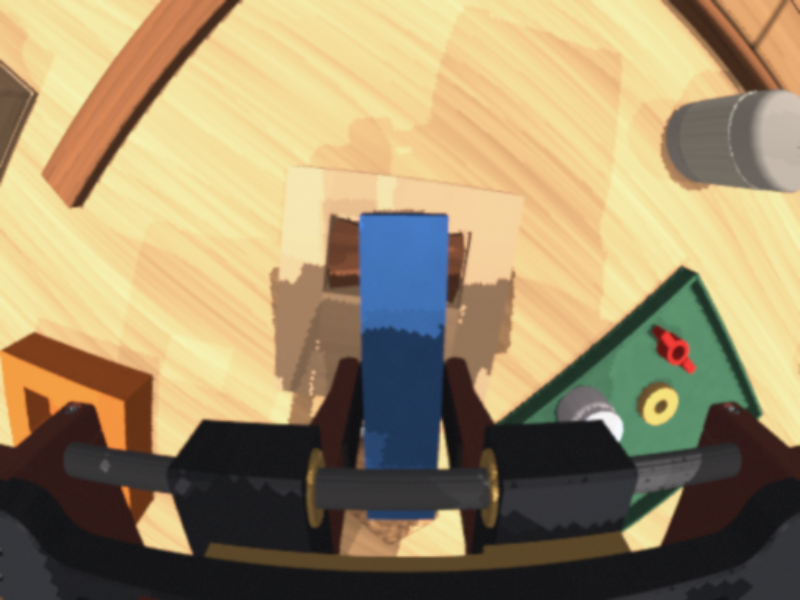

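```bash
python3 - <<'E'
from h import *
import pickle
im=pickle.load(open('w10.pkl','rb'));f=1/1.5625
print('tray cor',onz(im,np.array([[407,122],[585,335],[190,335]])*f,25,True).round(1).tolist())
print('spacer',onz(im,np.array([[397,306]])*f,18,True).round(1).tolist(),'tin',onz(im,np.array([[272,328]])*f,45,True).round(1).tolist(),'nut',onz(im,np.array([[399,229]])*f,25,True).round(1))
im=pickle.load(open('w6.pkl','rb'))
print('tray cor6',onz(im,np.array([[163,203],[483,243]])*f,25,True).round(1).tolist())
print(telemetry.get_obs()['qpos'].round(3))
E
```

```text
tray cor [[650.1, 96.8, 25.0], [622.5, -77.0, 25.0], [458.1, 127.9, 25.0]]
spacer [[558.9, 31.0, 18.0]] tin [[508.5, 85.0, 45.0]] nut [[598.1  60.8  25. ]]
tray cor6 [[457.6, 128.4, 25.0], [650.2, 100.0, 25.0]]
[0.461 0.414 1.822 0.    0.9   1.355]
```

Request:
{"method": "send_rows", "body": {"rows": [[-0.0271, 0.0375, 0, 0, -1], [-0.0271, 0.0375, 0, 0, -1], [-0.0271, 0.0375, 0, 0, -1], [-0.0271, 0.0375, 0, 0, -1], [-0.0271, 0.0375, 0, 0, -1]]}}

```text
t: 11.95
ee_pos: [507.1, 27.3, 233.6]
orientation: [-2.963, -1.043, 0.002]
ft_force: [1.0, -0.2, -2.2]
width: 29.5
```

Request:
{"method": "send_rows", "body": {"rows": [[-0.0271, 0.0375, 0, 0, -1], [0, 0, 0, 0.139, -1], [0, 0, 0, 0.139, -1], [0, 0, 0, 0.139, -1], [0, 0, 0, 0.139, -1]]}}

```text
t: 12.45
ee_pos: [509.6, -17.5, 233.5]
orientation: [-3.136, -0.18, 0.003]
ft_force: [0.1, -0.6, -0.6]
width: 29.6
```

Request:
{"method": "send_rows", "body": {"rows": [[0, 0, 0, 0.14, -1], [0, 0, 0, 0.14, -1], [0, 0, 0.04, 0, -1], [0, 0, 0.04, 0, -1], [0, 0, 0, 0, -1]]}}

```text
t: 12.95
ee_pos: [506.5, -17.0, 149.8]
orientation: [3.131, -0.25, -0.017]
ft_force: [-0.9, -0.4, -2.1]
width: 29.6
```

```bash
python3 look.py w13
```

```text
13.0 [508.1 -17.1 152.2] 29.767972264594842 [-0.5 -0.  -0.9] toolx [ 0.9873 -0.1585 -0.0072] z [-0.007  0.    -1.   ]
```

View pics/w13.png

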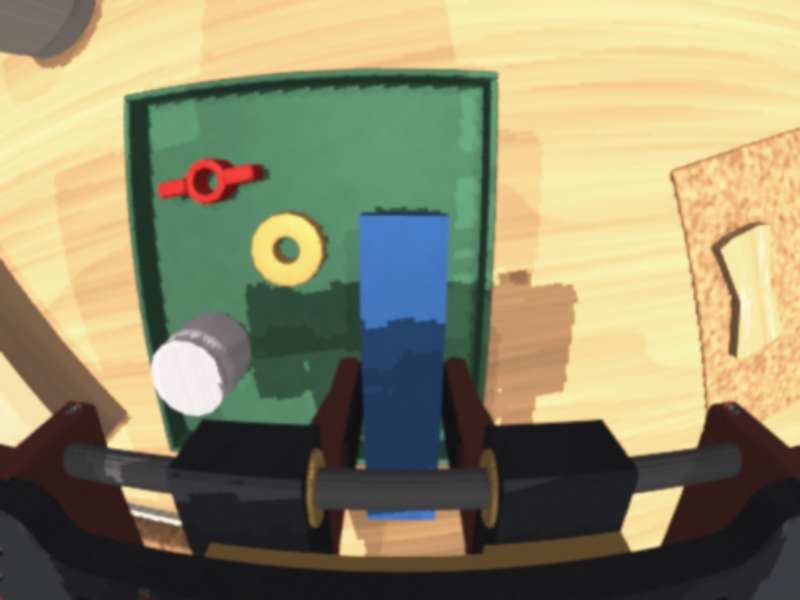

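Request:
{"method": "send_rows", "body": {"rows": [[0, 0, 0.03, 0, -1], [0, 0, 0.022, 0, -1], [0, 0, 0.008, 0, -1], [0, 0, 0.002, 0, -1], [0, 0, 0, 0, -1]]}}

```text
t: 13.5
ee_pos: [511.1, -17.3, 93.8]
orientation: [-3.132, 0.25, -0.002]
ft_force: [0.5, 0.2, -0.9]
width: 29.6
```

```bash
python3 look.py w14
```

```text
13.55 [511.1 -17.3  93.9] 29.575891091719406 [-0.7  0.1 -0.2] toolx [ 0.9874 -0.1585  0.0019] z [ 0.002 -0.    -1.   ]
```

View pics/w14.png

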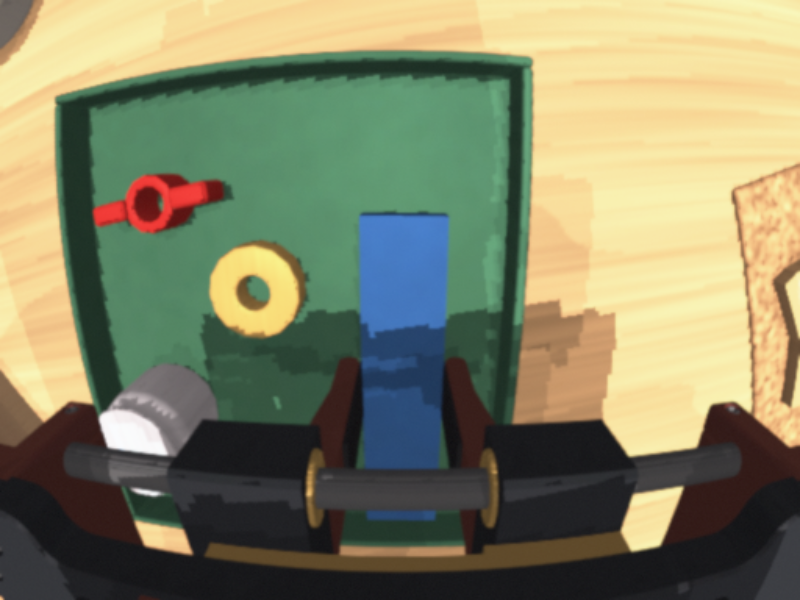

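Request:
{"method": "send_rows", "body": {"rows": [[0, 0, 0.003, 0, -1], [0, 0, 0, 0, -1], [0, 0, 0, 0, -0.1], [0, 0, 0, 0, -0.1], [0, 0, 0, 0, -0.1]]}}

```text
t: 14.05
ee_pos: [510.5, -17.2, 89.9]
orientation: [-3.132, 0.25, -0.001]
ft_force: [-0.2, -0.2, -0.3]
width: 39.6
```

Request:
{"method": "send_rows", "body": {"rows": [[0, 0, -0.02, 0, -0.1], [0, 0, -0.04, 0, -0.1], [0, 0, -0.045, 0, -0.1], [0, 0, 0, 0, -0.1]]}}

```text
t: 14.45
ee_pos: [513.2, -17.4, 199.7]
orientation: [-3.131, 0.25, -0.015]
ft_force: [0.4, 0.3, 0.5]
width: 39.8
```

```bash
python3 look.py w15
```

```text
14.5 [512.  -17.3 197.4] 39.29934373190252 [ 0.  -0.3 -0.7] toolx [ 0.9873 -0.1585  0.0063] z [ 0.006 -0.    -1.   ]
```

View pics/w15.png

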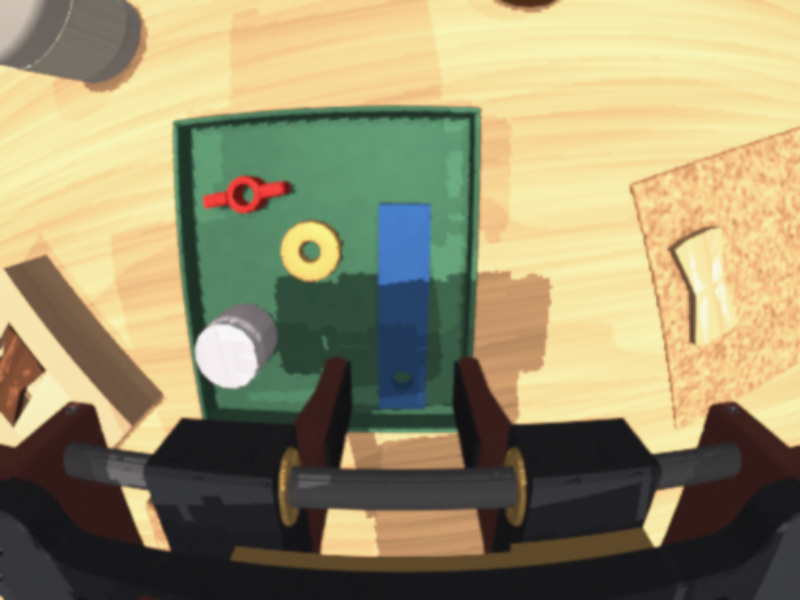

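Request:
{"method": "send_rows", "body": {"rows": [[-0.0147, -0.0397, -0.005, 0, -1], [-0.0147, -0.0397, -0.005, 0, -1], [-0.0147, -0.0397, -0.005, 0, -1], [-0.0147, -0.0397, -0.005, 0, -1], [-0.0147, -0.0397, 0, 0, -1]]}}

```text
t: 15.0
ee_pos: [468.4, 191.8, 213.9]
orientation: [3.131, -0.25, -0.001]
ft_force: [0.4, 0.5, 0.4]
width: 3.2
```

Request:
{"method": "send_rows", "body": {"rows": [[-0.0147, -0.0397, 0, 0, -1], [0, 0, 0, -0.14, -1], [0, 0, 0, -0.14, -1], [0, 0, 0, -0.14, -1], [0, 0, 0, -0.14, -1]]}}

```text
t: 15.5
ee_pos: [460.2, 231.8, 213.1]
orientation: [3.076, 0.635, -0.004]
ft_force: [-0.5, 0.1, 0.4]
width: 0.4
```

Request:
{"method": "send_rows", "body": {"rows": [[0, 0, 0, -0.14, -1], [0, 0, 0, -0.14, -1], [0, 0, 0, 0, -1]]}}

```text
t: 15.8
ee_pos: [460.4, 231.7, 213.3]
orientation: [2.96, 1.051, -0.004]
ft_force: [-0.7, -0.1, 0.4]
width: 0.5
```

```bash
python3 look.py w16
```

```text
15.85 [460.5 231.7 213.5] 0.27515222900491454 [-0.1 -0.2  0.2] toolx [ 0.779   0.6271 -0.002 ] z [-0.002 -0.001 -1.   ]
```

View pics/w16.png

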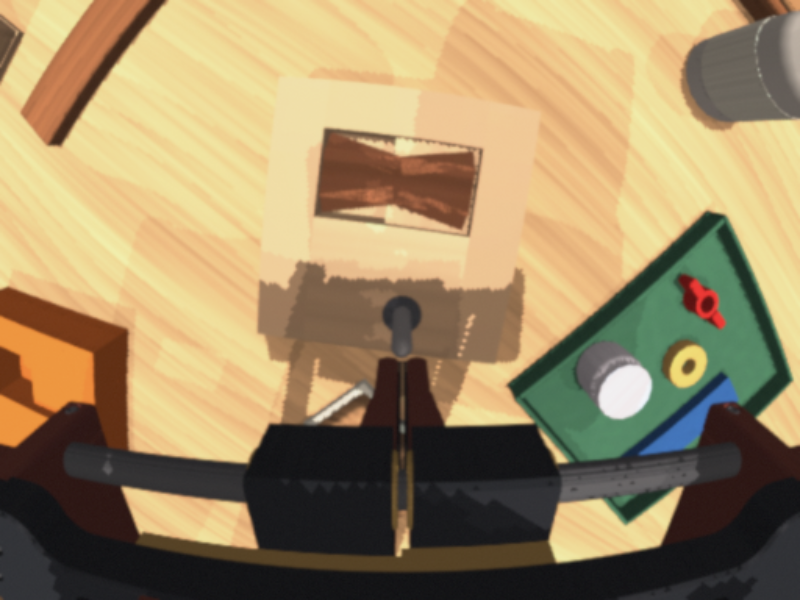

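```bash
python3 - <<'E'
from h import *
import pickle
im=pickle.load(open('w16.pkl','rb'));f=1/1.5625
P=onz(im,np.array([[323,129],[483,149],[469,236],[315,216]])*f,50,True)[:,:2];print(P.round(1).tolist())
c=P.mean(0);ax=(P[0]+P[3]-P[1]-P[2])/2;L=np.linalg.norm(ax);ax/=L;y=np.array([-ax[1],ax[0]])
print(c,L,ax,np.linalg.norm(P[0]-P[3]),'press',c+28*ax,'stud pred',c-12*ax+72*y, 'seen',onz(im,np.array([[403,313]])*f,50,True))
J=onz(im,np.array([[279,77],[540,113],[257,331]])*f,50,True)[:,:2];print('jig',J.round(1).tolist())
for p in J: print(((p-c)@ax).round(1),((p-c)@y).round(1))
E
```

```text
[[513.7, 327.8], [558.2, 256.2], [517.8, 231.8], [474.5, 302.5]]
[516.06385527 279.56005887] 83.64013547282664 [-0.52500613  0.85109844] 46.68429565137147 press [501.36368358 303.3908153 ] stud pred [461.08484087 231.54643605] seen [[462.00320687 231.86169443  50.        ]]
jig [[522.0, 365.2], [594.3, 245.6], [399.9, 290.7]]
69.7 -50.0
-70.0 -48.8
70.4 93.0
```

Request:
{"method": "send_rows", "body": {"rows": [[0.038, -0.0155, 0, 0, -1], [0.038, -0.0155, 0, 0, -1], [0, 0, 0, -0.1447, -1], [0, 0, 0, -0.1447, -1], [0, 0, 0, -0.1447, -1]]}}

```text
t: 16.35
ee_pos: [500.3, 304.0, 213.7]
orientation: [-2.664, -1.665, 0.002]
ft_force: [-0.3, -0.2, -0.1]
width: -0.1
```

Request:
{"method": "send_rows", "body": {"rows": [[0, 0, 0, -0.1447, -1], [0, 0, 0, -0.1447, -1], [0, 0, 0, -0.1447, -1], [0, 0, 0, -0.1447, -1], [0, 0, 0, -0.1447, -1]]}}

```text
t: 16.85
ee_pos: [500.3, 303.6, 213.9]
orientation: [-1.903, -2.499, 0.002]
ft_force: [0.5, 0.0, 0.5]
width: 0.5
```

Request:
{"method": "send_rows", "body": {"rows": [[0, 0, 0, -0.1447, -1], [0, 0, 0, -0.1447, -1], [0, 0, 0.03, 0, -1], [0, 0, 0.03, 0, -1], [0, 0, 0, 0, -1]]}}

```text
t: 17.35
ee_pos: [498.3, 302.5, 150.8]
orientation: [-1.528, -2.741, 0.01]
ft_force: [-0.1, 0.3, 0.6]
width: 0.2
```

Request:
{"method": "send_rows", "body": {"rows": [[0, 0, 0, 0, -1]]}}

```text
t: 17.45
ee_pos: [500.2, 303.6, 154.1]
orientation: [-1.528, -2.744, 0.003]
ft_force: [-0.1, 0.1, 0.2]
width: 0.8
```

```bash
python3 look.py w17; python3 -c "
from h import *
for i in range(1):print(telemetry.get_obs()['ee_pos'],telemetry.get_obs()['qpos'])"
```

```text
17.5 [500.9 304.  155.2] 0.4385890351962089 [ 0.7  1.1 -1. ] toolx [-0.5273  0.8497 -0.    ] z [ 0.  0. -1.]
[500.90040306 304.00752067 155.17073705] [ 5.25185173e-01  5.69342584e-01  1.80151977e+00 -8.04623632e-06
  7.70515556e-01 -3.02214610e-02]
```

View pics/w17.png

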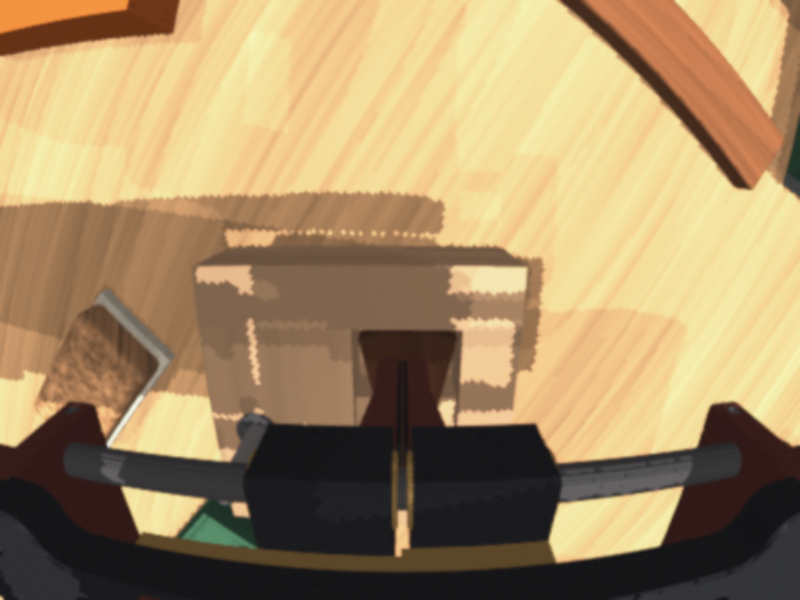

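```bash
python3 - <<'E'
from h import *
import pickle
im=pickle.load(open('w17.pkl','rb'));f=1/1.5625
P=onz(im,np.array([[359,332],[459,332],[357,332],[463,332]])*f,50,True)[:,:2];print(P.round(1).tolist())
c=np.array([516.1,279.6]);ax=np.array([-.526,.8505]);y=np.array([-ax[1],ax[0]])
for p in P: print(((p-c)@ax).round(1),((p-c)@y).round(1))
o,_=rays(im,[[0,0]],True);print((o[:2]-c)@y, (np.array([501,304])-c)@y,(np.array([501,304])-c)@ax)
E
```

```text
[[477.8, 304.2], [514.2, 326.8], [477.1, 303.7], [515.7, 327.7]]
41.0 19.6
41.1 -23.2
41.0 20.5
41.1 -25.0
1.089582254860316 0.008150000000031956 28.694799999999994
```

Request:
{"method": "send_rows", "body": {"rows": [[0, 0, 0.015, 0, -1], [0, 0, 0.008, 0, -1], [0, 0, 0.005, 0, -1], [0, 0, 0.005, 0, -1], [0, 0, 0.002, 0, -1]]}}

```text
t: 18.0
ee_pos: [500.7, 304.1, 119.9]
orientation: [1.525, 2.746, 0.0]
ft_force: [-3.5, -0.8, 15.5]
width: 0.6
```

Request:
{"method": "send_rows", "body": {"rows": [[0, 0, 0, 0, -1], [0, 0, 0, 0, -1]]}}

```text
t: 18.2
ee_pos: [500.7, 304.2, 120.3]
orientation: [1.525, 2.746, 0.001]
ft_force: [-2.4, -0.1, 6.2]
width: 0.5
```

```bash
python3 look.py w18
```

```text
18.25 [500.6 304.2 120.3] 0.38590099760027063 [-1.9  0.4  5.5] toolx [-5.285e-01  8.489e-01  3.000e-04] z [ 0.  0. -1.]
```

View pics/w18.png

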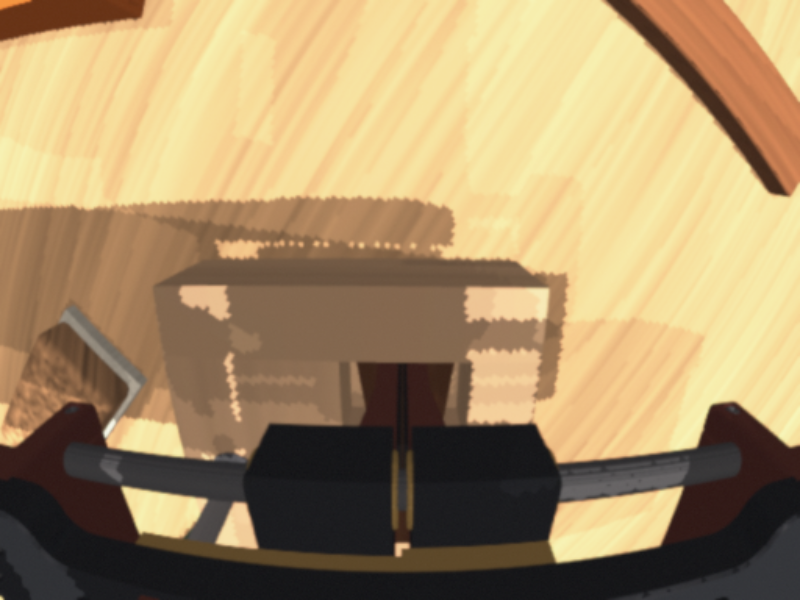

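Pressed to 10 mm below. Retract and look.

Request:
{"method": "send_rows", "body": {"rows": [[0, 0, -0.01, 0, -1], [0, 0, -0.03, 0, -1], [0, 0, -0.045, 0, -1], [0, 0, -0.03, 0, -1], [0, 0, 0, 0, -1]]}}

```text
t: 18.75
ee_pos: [502.7, 305.0, 239.8]
orientation: [1.523, 2.743, 0.012]
ft_force: [-0.3, 0.6, 0.4]
width: 0.4
```

```bash
python3 look.py w19; python3 - <<'E'
from h import *
import pickle
d={n:get_image(n) for n in ['scene','side']};pickle.dump(d,open('i2.pkl','wb'))
a=cv2.resize(d['scene']['color'][150:230,295:385],None,fx=6,fy=6,interpolation=cv2.INTER_CUBIC)
b=cv2.resize(d['side']['color'][130:195,175:250],None,fx=7,fy=7,interpolation=cv2.INTER_CUBIC)[:480]
h=min(len(a),len(b));cv2.imwrite('pics/c3.png',cv2.resize(np.hstack([a[:h],b[:h]]),None,fx=.7,fy=.7))
E
```

```text
18.8 [501.7 304.4 237.4] 0.42138270870211125 [ 0.4 -0.2 -0.5] toolx [-5.285e-01  8.489e-01 -2.000e-04] z [ 0.005  0.003 -1.   ]
```

View pics/w19.png

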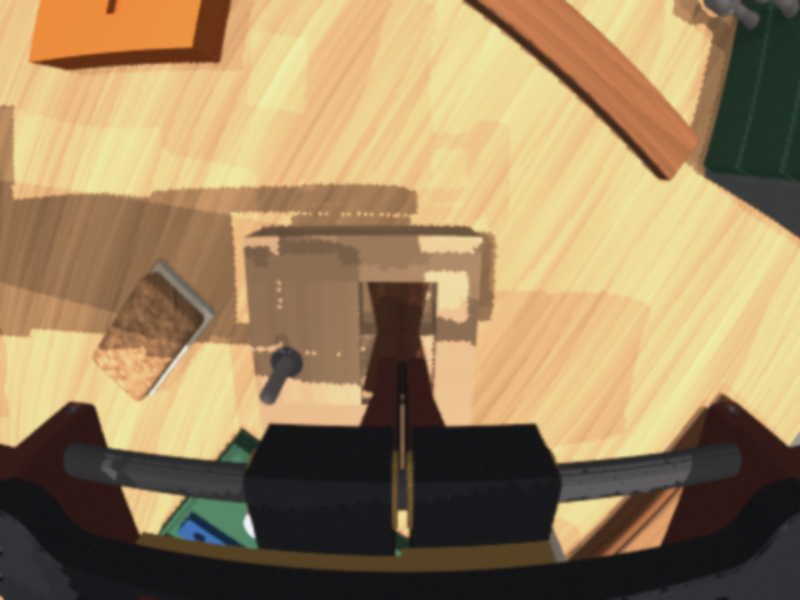

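View pics/c3.png

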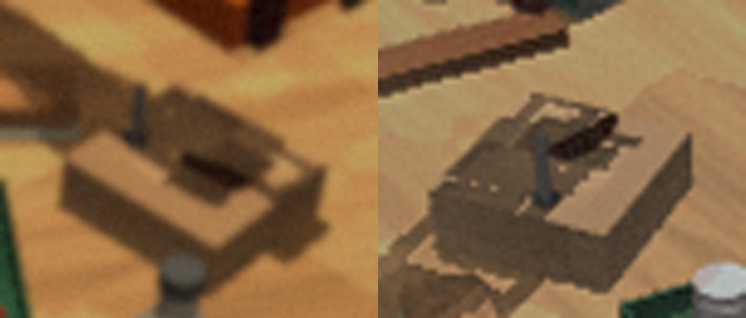

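Request:
{"method": "send_rows", "body": {"rows": [[-0.0487, 0, 0, 0, 0.45], [0, 0, 0.025, 0, 0.45], [0, 0, 0.025, 0, 0.45], [0, 0, 0.015, 0, 0.45], [0, 0, 0, 0, 0.45]]}}

```text
t: 19.4
ee_pos: [524.5, 261.7, 166.4]
orientation: [-1.523, -2.743, 0.008]
ft_force: [0.2, 0.4, 0.4]
width: 37.2
```

```bash
python3 look.py w20
```

```text
19.45 [525.3 262.2 168. ] 40.71649053810268 [-0.9  0.5 -0.2] toolx [-5.289e-01  8.487e-01  4.000e-04] z [-0.004 -0.002 -1.   ]
```

View pics/w20.png

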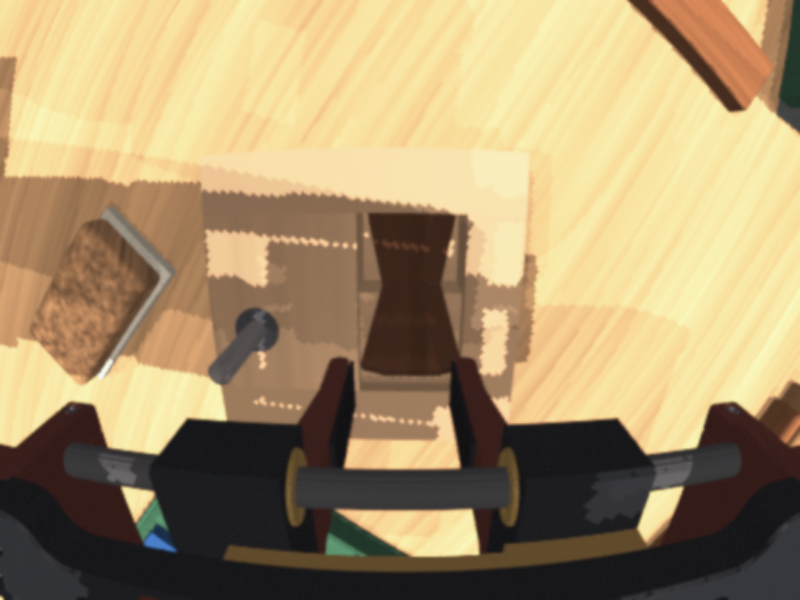

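```bash
python3 - <<'E'
from h import *
import pickle
im=pickle.load(open('w20.pkl','rb'));f=1/1.5625
P=onz(im,np.array([[362,370],[460,371]])*f,72,True)[:,:2];print(P.round(1).tolist())
c=np.array([516.1,279.6]);ax=np.array([-.5285,.849]);y=np.array([-ax[1],ax[0]])
for p in P: print(((p-c)@ax).round(1),((p-c)@y).round(1))
t=np.array([525.3,262.2]);print((t-c)@ax,(t-c)@y)
E
```

```text
[[510.2, 251.5], [545.3, 272.9]]
-20.7 19.8
-21.1 -21.2
-19.63479999999999 1.3851000000000757
```

Request:
{"method": "send_rows", "body": {"rows": [[0.003, 0.002, 0, 0, 0.45], [0, 0, 0, 0, 0.45], [0, 0, 0.015, 0, 0.45], [0, 0, 0.013, 0, 0.45], [0, 0, 0, 0, 0.45]]}}

```text
t: 19.95
ee_pos: [525.1, 265.5, 139.4]
orientation: [-1.524, -2.745, 0.005]
ft_force: [0.3, -0.6, -0.2]
width: 64.1
```

```bash
python3 look.py w21
```

```text
20.0 [525.6 265.7 140.2] 63.60771661495418 [ 0.5 -0.  -0.6] toolx [-5.287e-01  8.488e-01  3.000e-04] z [-0.003 -0.001 -1.   ]
```

View pics/w21.png

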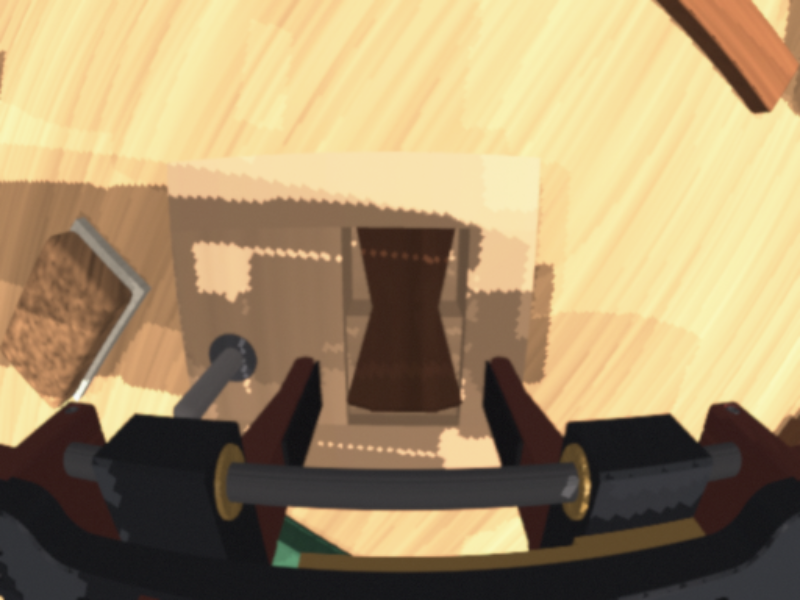

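Request:
{"method": "send_rows", "body": {"rows": [[-0.001, 0, 0.002, 0, 0.2], [0, 0, 0, 0, -1], [0, 0, 0, 0, -1], [0, 0, 0, 0, -1], [0, 0, 0, 0, -1]]}}

```text
t: 20.5
ee_pos: [527.1, 265.3, 139.9]
orientation: [1.525, 2.746, 0.001]
ft_force: [0.3, -0.4, 0.7]
width: 40.5
```

Request:
{"method": "send_rows", "body": {"rows": [[0, 0, 0, 0, -1]]}}

```text
t: 20.6
ee_pos: [527.1, 265.3, 139.9]
orientation: [1.525, 2.746, 0.001]
ft_force: [0.9, 0.4, 1.4]
width: 41.1
```

```bash
python3 look.py w22
```

```text
20.65 [527.1 265.3 139.9] 40.9006284963818 [0.5 0.1 0.7] toolx [-5.287e-01  8.488e-01 -1.000e-04] z [ 0.  0. -1.]
```

View pics/w22.png

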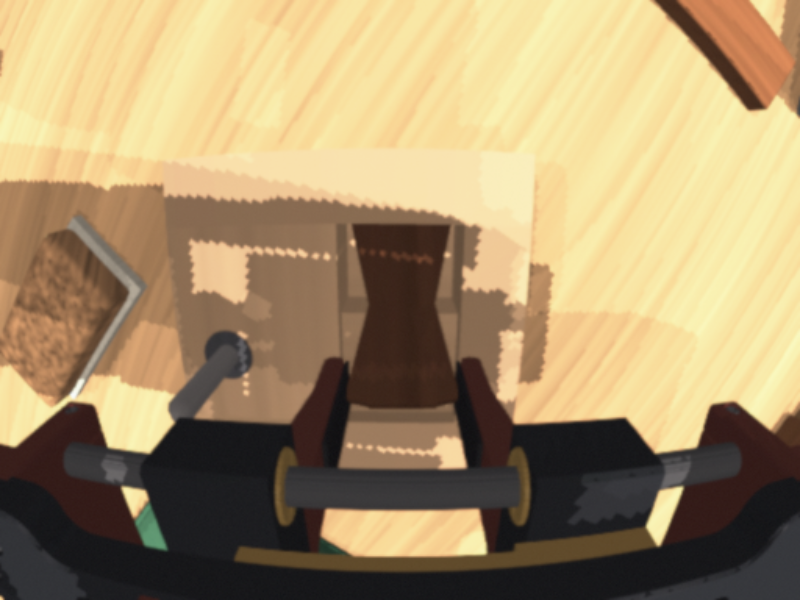

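Request:
{"method": "send_rows", "body": {"rows": [[0, 0, -0.005, 0, -1], [0, 0, -0.01, 0, -1], [0, 0, -0.025, 0, -1], [0, 0, -0.03, 0, -1], [0, 0, -0.03, 0, -1]]}}

```text
t: 21.15
ee_pos: [526.8, 265.3, 241.3]
orientation: [-1.525, -2.746, 0.0]
ft_force: [0.4, 0.3, 0.4]
width: 40.9
```

```bash
python3 look.py w23
```

```text
21.2 [528.9 266.3 246.4] 41.148325549154066 [1.9 1.5 3.6] toolx [-5.287e-01  8.488e-01 -7.000e-04] z [ 0.007  0.003 -1.   ]
```

View pics/w23.png

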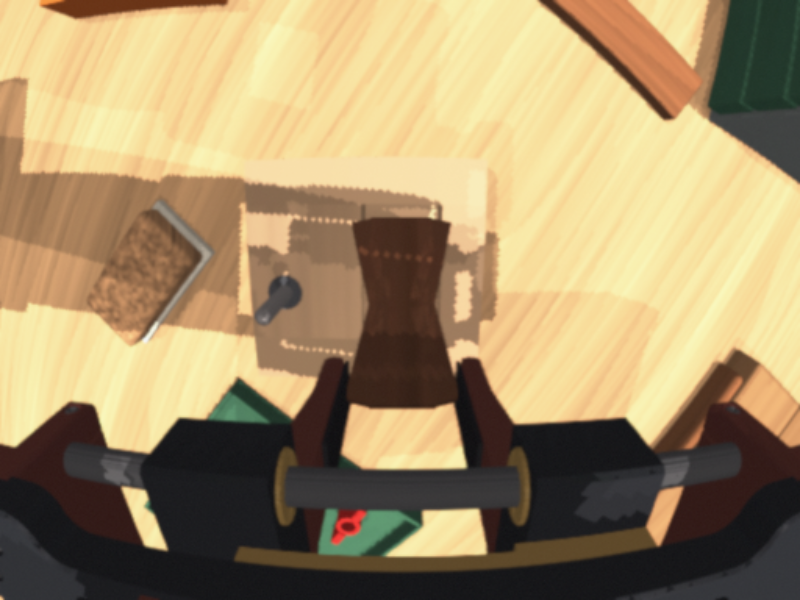

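Request:
{"method": "send_rows", "body": {"rows": [[0, 0, -0.02, 0, -1], [-0.0367, -0.0278, 0, 0, -1], [-0.0367, -0.0278, 0, 0, -1], [-0.0367, -0.0278, 0, 0, -1], [-0.0367, -0.0278, 0, 0, -1]]}}

```text
t: 21.7
ee_pos: [509.8, 80.5, 260.5]
orientation: [1.524, 2.746, 0.001]
ft_force: [1.2, -0.2, -1.1]
width: 40.9
```

Request:
{"method": "send_rows", "body": {"rows": [[-0.0367, -0.0278, 0, 0, -1], [-0.0367, -0.0278, 0, 0, -1], [-0.0367, -0.0278, 0, 0, -1], [-0.0367, -0.0278, 0, 0, -1], [-0.0367, -0.0278, 0, 0, -1]]}}

```text
t: 22.2
ee_pos: [488.8, -149.2, 260.5]
orientation: [1.524, 2.746, 0.0]
ft_force: [-0.1, 0.0, -0.1]
width: 40.9
```

Request:
{"method": "send_rows", "body": {"rows": [[-0.0367, -0.0278, 0, 0, -1], [-0.0367, -0.0278, 0, 0, -1], [0, 0, 0, 0, -1]]}}

```text
t: 22.5
ee_pos: [480.6, -243.7, 260.6]
orientation: [1.53, 2.74, -0.001]
ft_force: [0.7, 0.6, -0.1]
width: 41.3
```

```bash
python3 look.py w24
```

```text
22.55 [ 480.5 -241.4  260.3] 40.730378841429335 [0.3 1.7 0.3] toolx [-0.5249  0.8511 -0.001 ] z [ 0.001 -0.001 -1.   ]
```

View pics/w24.png

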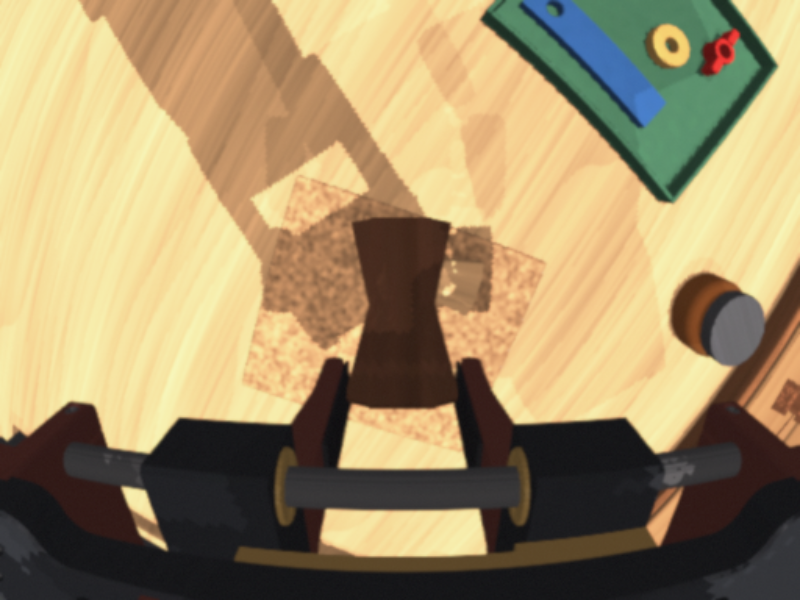

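```bash
python3 - <<'E'
from h import *
import pickle
im=pickle.load(open('w24.pkl','rb'));f=1/1.5625
print(onz(im,np.array([[300,177],[545,263],[243,383],[471,285]])*f,4,True)[:,:2].round(1).tolist())
im=pickle.load(open('w13.pkl','rb'))
print(onz(im,np.array([[672,172]])*f,4,True).round(1), onz(im,np.array([[750,225],[715,245],[738,356]])*f,14,True).round(1))
E
```

```text
[[377.7, -218.4], [568.1, -176.2], [414.1, -391.7], [528.6, -221.6]]
[[ 568.3 -175.8    4. ]] [[ 536.  -226.    14. ]
 [ 526.9 -197.9   14. ]
 [ 453.5 -223.    14. ]]
```

Request:
{"method": "send_rows", "body": {"rows": [[-0.036, -0.0292, 0, 0, -1], [-0.036, -0.0292, 0, 0, -1], [0, 0, 0, 0.147, -1], [0, 0, 0, 0.147, -1], [0, 0, 0, 0.147, -1]]}}

```text
t: 23.05
ee_pos: [469.5, -329.8, 259.9]
orientation: [-2.095, -2.34, -0.001]
ft_force: [0.3, 0.5, -0.4]
width: 41.1
```

Request:
{"method": "send_rows", "body": {"rows": [[0, 0, 0, 0.147, -1], [0, 0, 0, 0.147, -1], [0, 0, 0, 0.147, -1], [0, 0, 0, 0.147, -1], [0, 0, 0, 0.147, -1]]}}

```text
t: 23.55
ee_pos: [469.7, -329.3, 260.0]
orientation: [-2.795, -1.433, -0.0]
ft_force: [0.3, 0.1, -0.7]
width: 41.1
```

Request:
{"method": "send_rows", "body": {"rows": [[0, 0, 0, 0.147, -1], [0, 0, 0, 0.147, -1], [0, 0, 0, 0.147, -1], [0, 0, 0, 0.147, -1], [0, 0, 0, 0.147, -1]]}}

```text
t: 24.05
ee_pos: [469.7, -329.3, 260.0]
orientation: [-3.123, -0.333, 0.0]
ft_force: [0.5, 0.6, -0.2]
width: 40.9
```

Request:
{"method": "send_rows", "body": {"rows": [[0, 0, 0.04, 0, -1], [0, 0, 0.03, 0, -1], [0, 0, 0, 0, -1], [0, 0, 0, 0, -1]]}}

```text
t: 24.45
ee_pos: [469.7, -330.0, 190.0]
orientation: [-3.122, -0.342, 0.001]
ft_force: [1.0, 0.3, 0.5]
width: 40.6
```

```bash
python3 look.py w25
```

```text
24.5 [ 470.2 -330.6  190.9] 41.00784698956246 [-0.1  0.2  0.4] toolx [9.764e-01 2.160e-01 9.000e-04] z [ 0.001 -0.001 -1.   ]
```

View pics/w25.png

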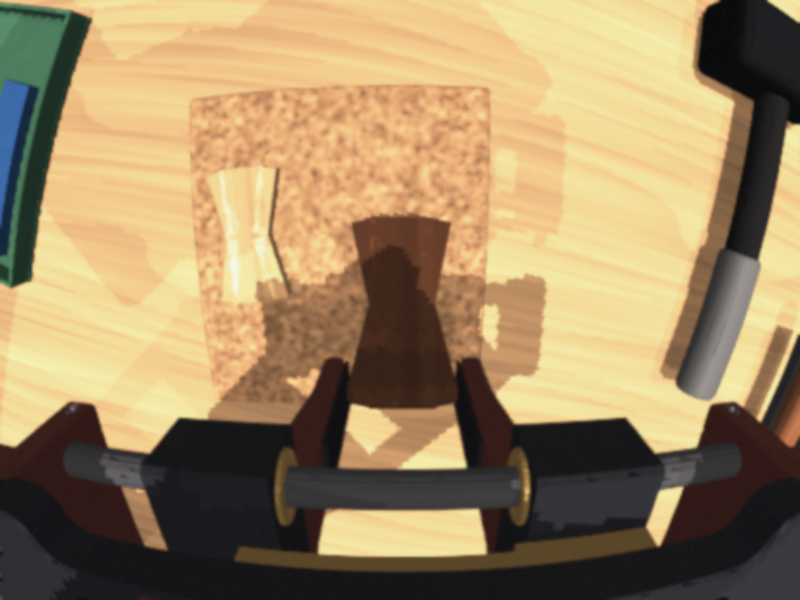

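Request:
{"method": "send_rows", "body": {"rows": [[0, 0, 0.03, 0, -1], [0, 0, 0.02, 0, -1], [0, 0, 0.008, 0, -1], [-0.001, 0, 0.005, 0, -1], [-0.001, 0, 0.005, 0, -1]]}}

```text
t: 25.0
ee_pos: [467.9, -332.0, 122.9]
orientation: [3.122, 0.34, 0.002]
ft_force: [-1.1, -0.0, 3.6]
width: 41.0
```

Request:
{"method": "send_rows", "body": {"rows": [[-0.002, 0, 0.006, 0, -1], [-0.001, 0, 0.006, 0, -1], [-0.001, 0, 0.005, 0, -1], [-0.001, 0, 0.005, 0, -1], [0, 0, 0, 0, -1]]}}

```text
t: 25.5
ee_pos: [462.3, -332.5, 99.0]
orientation: [-3.123, -0.339, 0.0]
ft_force: [-1.0, -0.4, 2.8]
width: 40.9
```

```bash
python3 look.py w26
```

```text
25.55 [ 462.4 -332.6   99.3] 40.71171156208915 [-0.2  0.   2.5] toolx [ 9.766e-01  2.149e-01 -2.000e-04] z [-0.  0. -1.]
```

View pics/w26.png

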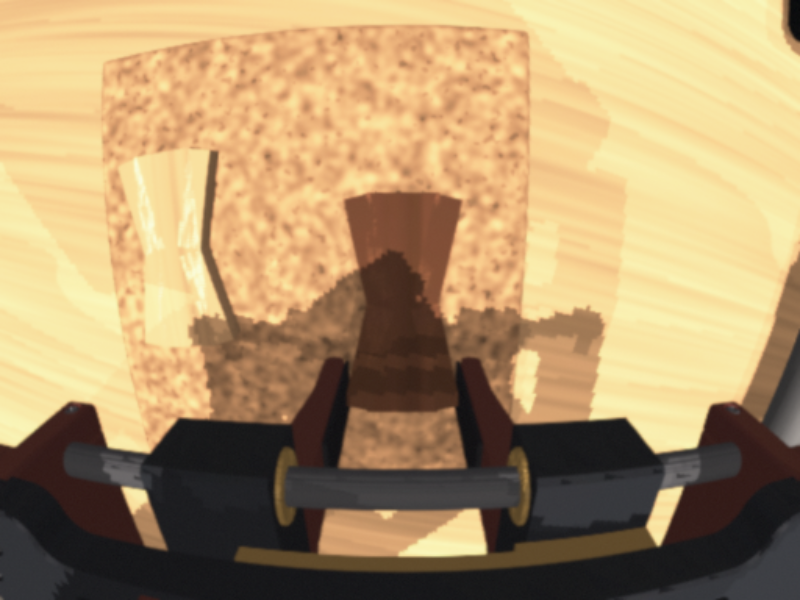

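Request:
{"method": "send_rows", "body": {"rows": [[0, 0, 0.005, 0, -1], [0, 0, 0.005, 0, -1], [0, 0, 0.002, 0, -1], [0, 0, 0, 0, 0.3], [0, 0, 0, 0, 0.3]]}}

```text
t: 26.05
ee_pos: [462.5, -332.4, 87.5]
orientation: [-3.123, -0.34, 0.0]
ft_force: [-0.4, 0.1, -0.7]
width: 53.4
```

Request:
{"method": "send_rows", "body": {"rows": [[0, 0, 0, 0, 0.3], [0, 0, 0, 0, 0.3], [0, 0, -0.03, 0, 0.3], [0, 0, -0.045, 0, 0.3], [0, 0, -0.045, 0, 0.3]]}}

```text
t: 26.55
ee_pos: [462.0, -332.2, 208.5]
orientation: [-3.122, -0.34, 0.002]
ft_force: [0.7, -0.2, -0.2]
width: 57.3
```

Request:
{"method": "send_rows", "body": {"rows": [[-0.03, 0, -0.03, 0, 0.3], [-0.03, 0, -0.03, 0, 0.3], [0, 0, 0, 0, 0.3]]}}

```text
t: 26.85
ee_pos: [402.7, -346.7, 271.6]
orientation: [3.119, 0.337, 0.005]
ft_force: [0.2, 0.3, 0.1]
width: 57.1
```

```bash
python3 look.py w27; python3 - <<'E'
from h import *
import pickle
d={n:get_image(n) for n in ['scene','side']};pickle.dump(d,open('i3.pkl','wb'))
for n in d: save('',d[n],n+'3')
for n,z in (('scene',d['scene']),('side',d['side'])):
    P=cloud(z);x=np.array([.977,.211]);y=np.array([-.211,.977]);q=P[...,:2]-np.array([491.2,-283.8]);lx=q@x;ly=q@y
    m=(abs(lx)<85)&(ly<5)&(ly>-80)&(z['color'].max(-1)<110)&(abs(P[...,2]-14)<15)
    if m.sum(): print(n,m.sum(),np.percentile(lx[m],[3,50,97]).round(),np.percentile(ly[m],[3,50,97]).round(),np.percentile(P[...,2][m],[3,50,97]).round(1))
E
```

```text
26.9 [ 403.4 -346.3  269.9] 57.56378576381425 [ 0.3  0.2 -1.2] toolx [0.977  0.2134 0.0025] z [ 0.003 -0.003 -1.   ]
scene 239 [-39.   6.  36.] [-60. -43. -25.] [ 3.1 12.8 16.6]
side 373 [-72. -12.  31.] [-62. -44. -25.] [ 2.5 11.9 14.8]
```

View pics/w27.png

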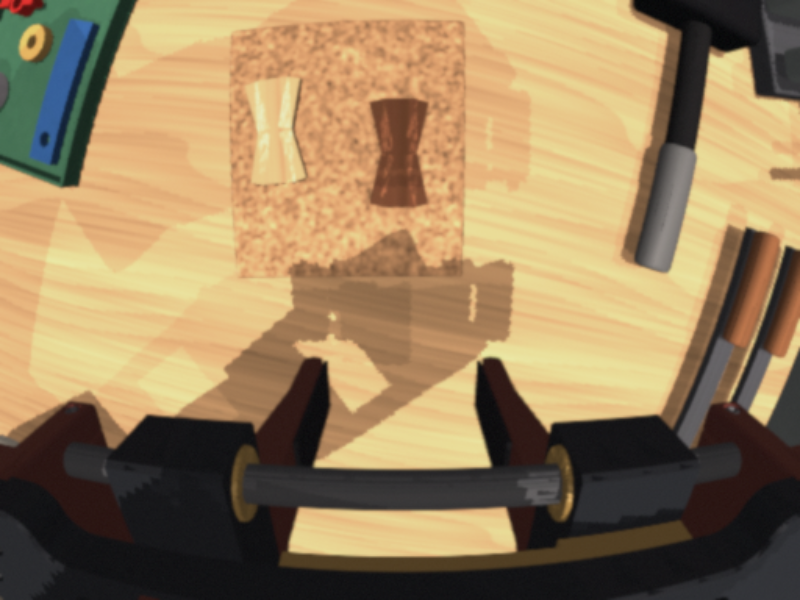

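View pics/side3.png

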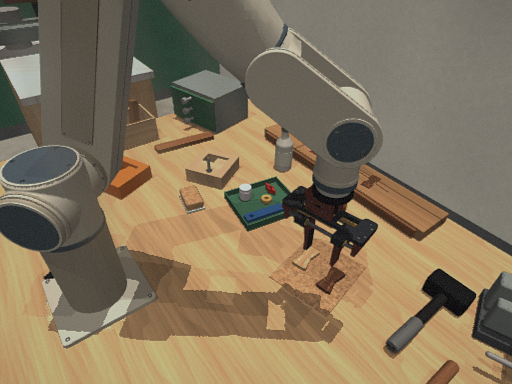

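The wrist picture shows the key lying flat on the mat at (399,153), well clear of the spare at (276,130). The three hold-down parts are in the tray and the arm touches nothing, so I'm handing the job in.

Request:
{"method": "send_rows", "body": {"rows": [[0, 0, 0, 0, 0.3], [0, 0, 0, 0, 0.3], [0, 0, 0, 0, 0.3]]}}

```text
t: 27.3
ee_pos: [404.1, -345.1, 266.7]
orientation: [-3.122, -0.341, 0.002]
ft_force: [0.2, 0.5, 0.2]
width: 57.3
```

```bash
python3 -c "
from h import *
print(ctrl.close_job())"
```

```text
the job is handed in; nothing more can be done
None
```

The job is done and handed in at about 27 s of the 72 s allowed; no verdict is reported.

- **Hold-down:** I took off the red nut, then the brass spacer, then the blue strap, and laid each in the green tray before taking the next. A picture after each release showed it lying there. The parts still on the stud, and the key, had not moved.
- **Key:** I pressed its deep end to 10 mm below the jig's top, which took up to about 15 N. It then stayed tipped by itself, as the pictures showed. I took it by the raised end and laid it on the mat.
- **Last checks:** The key lies flat on the mat about 42 mm to the -y side of its centre, clear of the spare key. Its top is about 13 mm above the bench (14 mm expected). Nut, spacer and strap are in the tray and the gripper is clear of everything. The bystanders look unmoved, but I judged that by eye and did not measure it.
- **Disagreements:** Repeated position readings differed by 2–3 mm, and gripper openings read a little under the true sizes (41 mm on the 44 mm key). The side camera's dark mask for the key reached to x = -72 mm, which I took to be the arm's shadow, because the scene camera gave -39 to +36 mm.

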